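# Show a sample vial with its slide label

## Robot

A 6-joint arm with a two-finger parallel gripper is mounted at the origin on the work surface. World frame = base frame: x ahead of the robot, y to its left, z up, the work surface at z = 0. Lengths are in m, angles in rad, forces in N, time in s.
With the tool pointing down it reaches from about 0.35 to 0.975 m from the base axis. Payload 4.9 kg.
Tool frame: the origin (TCP) lies at the very end of the fingers, on their centre line; the grasp point (between the pads) lies 19 mm behind it (ctrl.grasp_offset is the distance from the TCP to the grasp point, in m); y points along the fingers, z is the direction in which the jaws open and shut, and the axes are right-handed (so a half turn about y gives the same grasp; the last joint's range is limited). The gripper opens to 85 mm and grips with 20 to 120 N. Pads are 22 mm wide; open, the fingers measure 114 mm over their backs; the gripper's body (76 mm by 85 mm) begins 54 mm behind the grasp point. The pads swing forward as they close: fully open they stand 13 mm farther back than shut.
Start: joints at [-1.321, 0.053, 1.613, -0, 1.476, -0.119], TCP at [0.225, -0.583, 0.231] pointing down, gripper open.
Joint ranges: [-3.01, 3.01], [-1.01, 2.22], [0.06, 2.58], [-1.02, 4.17], [0.09, 2.62], [-3.14, 3.14]. Speed limits (rad/s): [2.57, 2.57, 3.14, 3.14, 3.14, 3.14].

## Interface

Orientations are given as a rotation vector (axis times angle).
In Python, from station import ctrl, eyes, finish_job, find_in, regions_of, pinpoint gives the robot as it stands.
- The arm moves only by the tool play_rows, never from a script. Its argument "moves" is a list of rows, each an object of numbers: "x", "y", "z": the shift along the world's x, y, z in cm; "turn": the turn about the world's z in degrees; "jaw": the finger opening in cm, from 0 to 8.54. A call has 1 to 8 rows; each row shifts and turns the commanded pose from where the row before left it; what a row does not reach is not made up. A row lasts 1/12 s, in which the tool goes at most 41.7 mm and 7.16 degrees, less where a joint would pass 70% of its speed; a pose out of reach is approached as far as the arm can. A call is refused whole if a number of a shift passes 4.17 or a number of a turn 7.16, either way. A call with a gripper value outside its range is refused whole. The fingers move at their own pace and stop on an object; "squeeze" is the grip in N (left out, the last holds). Time passes only in rows, so rows that do not move let the fingers close. It gives the time, the measured TCP pose, the force and the opening at its end, in the units of the state.
- ctrl.get_obs(): the state, without advancing time (a new reading comes with each control period).
- eyes.get_image(name): name is "scene" or "top"; returns a dict with "img" (480x640x3 uint8, red, green, blue), "camera_matrix" (3x3 intrinsics, pixels), "D" ([k1, k2, p1, p2, k3] as OpenCV has them; the pictures are not rectified), "cam_to_world" (4x4, takes a point from camera to world coordinates). Camera axes: x right, y up, looking along -z (the intrinsics and any distortion apply to the point x, -y, -z); pixel columns grow to the right and rows downward; lengths in m; the calibration is good to about 2 mm. A picture is of the moment at which its call begins. There is no depth.
- finish_job(): hands the job in, once; it reports no verdict.
Trained networks look in the newest picture that a camera, given by its name, has taken for a name from the list of things; names that differ only in an ending like _2 or _b are one class to them, and where a whole thing is asked for, a point or a joint stands for the part that bears it (a point fixed in the world has none). Each returns a list of dicts, best first, with "score" (0 to 1); they miss things now and then, are a little off and sometimes report something else, mostly with a low value. They report only what shows in the picture. A call takes as long as a camera call.
- find_in(camera, query): "point" ([column, row] in pixels, amid what is visible of it).
- regions_of(camera, query): "pixels" (480x640 bool, what is visible of it) and "point" ([column, row] in pixels, amid what is visible of it).
- pinpoint(camera, query): "point" ([column, row] in pixels: a listed point, or the origin of a listed thing).
The state is a dict: "t": time; "q": joint angles; "dq": joint speeds; "effort": joint torques, N m; "tool_pos": TCP position; "tool_rot": TCP orientation; "contact_force": force on the tool from outside, world axes, zero at the start; "wrist_torque": the same for the moment, N m; "opening": finger opening in m.
Only numpy, scipy, OpenCV 4.12 (cv2) and the standard library are available. Lean on these libraries where they do the work, as an engineer would, in place of code of your own. Each camera call takes 0.05 s, during which the arm holds its last target.

## Task

For the sample record, stand the capped vial upright in the ring of the little steel stand, fully down on the base, and let go of it. Then pick up the glass slide by its clear part - the frosted label end is the one with the small corner notch - and hold it with its middle about 12 cm above the vial's cap, over the vial, label face up and sloping at about 40 degrees with the frosted end uppermost. Finish holding it there, still in the gripper, and leave everything else where it stands.

Things in the scene. Friction and masses are not known exactly. Their poses are not given: they have to be found in the camera images.
- vial_center (a point): Centre (half-way up) of the sample vial: glass cylinder with black cap and a paper band, 24 mm across, 70 mm tall, about 40 g, standing upright and loose on the bench at the start; z is its long axis, pointing to the cap.
- vial: The same vial; origin at the centre of its underside.
- ring_mouth (a point): Centre of the ring's mouth on the small stand, 32 mm above the bench; z up. The stand is fixed: a steel disc 90 mm across and 8 mm thick lying on the bench, with an upright aluminium ring at its centre (40 mm outside, bore 27.5 mm, 24 mm deep down to the disc, open at the top). The vial stands in it on the disc, its cap then 78 mm above the bench.
- stand: The same stand; origin at the centre of its underside.
- slide_center (a point): Centre of the glass slide: 100 mm long (x), 40 mm wide (y), 5 mm thick (z), about 50 g. x points to the frosted end, z out of the label face (up at the start). The whitish frosted part spans x from +20 to +50 mm, the rest is clear glass. The small notch, 10 x 10 mm, is cut out of the frosted end's corner at +x, +y. At the start it lies level and loose on the grey rest, turned any way round, its underside 30 mm above the bench.
- rest: Fixed grey rest that carries the slide: top 60 mm long (x), 24 mm wide (y), 30 mm high, so that both long edges of the slide overhang by about 8 mm; foot 70 x 30 mm, 8 mm high; origin at the centre of its underside. It looks the same both ways round.
- slide: The same slide; origin at the centre of its underside.
- slide_notch (a point): Centre of the notch in the slide's frosted end, at x +45, y +15 mm from the slide's centre.
- jar_spot (a point): Bystander, to be left alone: squat amber glass jar with white cap, 52 mm across, 55 mm tall; loose, this point is on its axis, 10 mm above the bench.
- petri_spot (a point): Bystander, to be left alone: pair of stacked glass dishes, 90 mm across, 30 mm tall; loose, this point is on its axis, 10 mm above the bench.
- beaker_spot (a point): Bystander, to be left alone: open glass beaker, 66 mm across, 85 mm tall; loose, this point is on its axis, 10 mm above the bench.
- marker_spot (a point): Bystander, to be left alone: lying marker pen, 110 mm long along its x, 15 mm thick; loose, this point is on its axis, 10 mm above the bench.
- weighing_bottle_spot (a point): Bystander, to be left alone: small glass bottle with knobbed glass stopper, 43 mm across, 56 mm tall; loose, this point is on its axis, 10 mm above the bench.

How it is judged:
On the way, in this order (a step that is already met when the one before it is completed fails the run):
1. the vial stands fully down in the ring, let go (horizontal distance between vial_center and ring_mouth below 0.006 m and height (world z) of vial_center below 0.048 m and angle between vial_center's own z axis and vertical below 0.15 rad and contact force between the fingers and vial below 0.05 N), for 0.3 s.
2. the slide is lifted off its rest by the gripper (height (world z) of slide_center above 0.07 m and contact force between the fingers and slide above 1 N), for 0.2 s.
At the end, for the whole second after the job is handed in: Vial untouched in the ring (axis within 6 mm, centre under 48 mm high, tilt < 0.15 rad). Slide held by its clear part (grip > 1 N, x < 18 mm), still, touching neither vial nor stand, centre 125-280 mm high within 60 mm of the ring axis, frosted end raised 25-55 deg, label face up (all of step 1 and angle between slide_center's own x axis and vertical between 0.61 and 1.134 rad and angle between slide_center's own z axis and vertical below 0.98 rad and height (world z) of slide_center between 0.125 and 0.28 m and horizontal distance between slide_center and ring_mouth below 0.06 m and contact force between the fingers and slide above 1 N and x of the grasp point in the frame of slide_center below 0.018 m and contact force between slide and stand below 0.05 N and contact force between slide and vial below 0.05 N and linear speed of slide below 0.03 m/s); the arm keeps its last pose, push and grip.
It fails at once if a bystander (squat amber glass jar with white cap) is shifted by more than 25 mm (distance of jar_spot from where it was at the start of the episode above 0.025 m).
It fails at once if a bystander (pair of stacked glass dishes) is shifted by more than 25 mm (distance of petri_spot from where it was at the start of the episode above 0.025 m).
It fails at once if a bystander (open glass beaker) is shifted by more than 25 mm (distance of beaker_spot from where it was at the start of the episode above 0.025 m).
It fails at once if a bystander (lying marker pen) is shifted by more than 25 mm (distance of marker_spot from where it was at the start of the episode above 0.025 m).
It fails at once if a bystander (small glass bottle with knobbed glass stopper) is shifted by more than 25 mm (distance of weighing_bottle_spot from where it was at the start of the episode above 0.025 m).
It also fails if it takes over 59 s, if anything falls off the work surface, if the arm or the gripper's body presses on something with over 40 N, if the wrist force passes 120 N, or if a joint passes its speed limit or range.

## Working session

There is one attempt and no reset: what is moved stays moved. The work goes in short steps, Python scripts to look and compute and a tool call to move; the robot and the scene stay as the last step left them, time stands still between calls to the robot, and variables do not carry over. Pictures are saved under pics/ and viewed, and the job is handed in when it is done.

Besides the shell and the picture viewer there is one more tool, called by a JSON object that holds its "fn" and its "kwargs". play_rows: Moves the arm, as the interface text tells. Its arguments: {"type":"object","properties":{"moves":{"type":"array"},"squeeze":{"type":"number"}},"required":["moves"]}

```bash
ls; mkdir -p pics; cat > h.py <<'E'
import numpy as np, cv2, sys
from station import ctrl, eyes, finish_job, find_in, regions_of, pinpoint
def shot(cam,fn=None):
    d=eyes.get_image(cam)
    if fn: cv2.imwrite('pics/'+fn,cv2.cvtColor(d['img'],cv2.COLOR_RGB2BGR))
    return d
def ray(d,p):
    u=cv2.undistortPoints(np.array([[p]],float),np.array(d['camera_matrix'],float),np.array(d['D'],float))[0,0]
    T=np.array(d['cam_to_world']); v=T[:3,:3]@np.array([u[0],-u[1],-1.]); return T[:3,3],v
def onz(d,p,z):
    o,v=ray(d,p); return o+v*(z-o[2])/v[2]
def proj(d,P):
    T=np.array(d['cam_to_world']); P=np.atleast_2d(P); c=(P-T[:3,3])@T[:3,:3]
    c=c*np.array([1,-1,-1]); return cv2.projectPoints(c,np.zeros(3),np.zeros(3),np.array(d['camera_matrix'],float),np.array(d['D'],float))[0][:,0]
def tri(ds,ps):
    A=np.zeros((3,3));b=np.zeros(3)
    for d,p in zip(ds,ps):
        o,v=ray(d,p);v=v/np.linalg.norm(v);M=np.eye(3)-np.outer(v,v);A+=M;b+=M@o
    return np.linalg.solve(A,b)
E
python3 - <<'E'
from h import *
np.set_printoptions(precision=4,suppress=True)
o=ctrl.get_obs();print(o, ctrl.grasp_offset)
S=shot('scene','s0.png');T=shot('top','t0.png')
for d in(S,T):print(np.array(d['cam_to_world']))
for q,z in [('vial_center',.035),('ring_mouth',.032),('slide_center',.0325),('slide_notch',.0325),('jar_spot',.01),('petri_spot',.01),('beaker_spot',.01),('marker_spot',.01),('weighing_bottle_spot',.01),('rest',0.)]:
    a=pinpoint('scene',q);b=pinpoint('top',q)
    for n,d,r in(('s',S,a),('t',T,b)):
        if r: print(q,n,round(r[0]['score'],2),r[0]['point'],onz(d,r[0]['point'],z))
    if a and b: print('   tri',tri([S,T],[a[0]['point'],b[0]['point']]))
E
```

```text
pics
{'t': 0.0, 'q': array([-1.321 ,  0.0534,  1.6143, -0.    ,  1.476 , -0.119 ]), 'dq': array([-0.0004,  0.0008, -0.0007, -0.0008,  0.0005, -0.0004]), 'effort': array([  0.0004, -39.3682, -37.0173,  -0.0001,   0.0073,   0.    ]), 'tool_pos': array([ 0.2252, -0.5824,  0.2301]), 'tool_rot': array([-0.3769,  2.0222, -2.018 ]), 'contact_force': array([-0.0285, -0.0211, -0.959 ]), 'wrist_torque': array([ 0.0195,  0.004 , -0.0148]), 'opening': 0.08540026771804701} 0.0187
[[-0.1222 -0.7646  0.6328  0.9944]
 [ 0.9925 -0.0958  0.0759  0.0918]
 [ 0.0026  0.6373  0.7706  0.6056]
 [ 0.      0.      0.      1.    ]]
[[-0.0109  0.9981 -0.0609  0.4805]
 [-0.9999 -0.0108  0.002   0.0408]
 [ 0.0014  0.061   0.9981  0.859 ]
 [ 0.      0.      0.      1.    ]]
vial_center s 0.78 [167.6, 205.9] [ 0.4799 -0.228   0.035 ]
vial_center t 0.6 [462.4, 260.8] [ 0.4875 -0.2283  0.035 ]
   tri [ 0.4871 -0.2246  0.0431]
ring_mouth s 0.98 [314.0, 292.3] [0.6171 0.0358 0.032 ]
ring_mouth t 0.6 [319.1, 195.6] [0.6111 0.034  0.032 ]
   tri [0.6122 0.0345 0.0245]
slide_center s 0.69 [427.8, 225.8] [0.4686 0.2002 0.0
[... 256 characters left out ...]
7.5, 217.9] [ 0.4576 -0.0138  0.01  ]
jar_spot t 0.97 [343.8, 278.2] [ 0.4578 -0.0108  0.01  ]
   tri [ 0.458  -0.0122  0.0106]
petri_spot t 0.94 [228.9, 152.5] [0.7001 0.2058 0.01  ]
beaker_spot s 0.64 [135.3, 320.3] [ 0.6831 -0.2148  0.01  ]
beaker_spot t 0.96 [448.6, 156.9] [ 0.6876 -0.2163  0.01  ]
   tri [ 0.6859 -0.2134  0.0153]
marker_spot s 0.73 [270.1, 183.5] [ 0.3807 -0.0757  0.01  ]
marker_spot t 0.73 [380.1, 317.2] [ 0.3841 -0.0779  0.01  ]
   tri [ 0.3843 -0.0761  0.0134]
weighing_bottle_spot s 0.6 [377.7, 184.4] [0.3589 0.1166 0.01  ]
weighing_bottle_spot t 0.85 [280.2, 330.0] [0.3625 0.1093 0.01  ]
   tri [0.3627 0.1128 0.0131]
rest s 0.78 [425.4, 239.4] [0.4697 0.2018 0.    ]
```

View pics/s0.png

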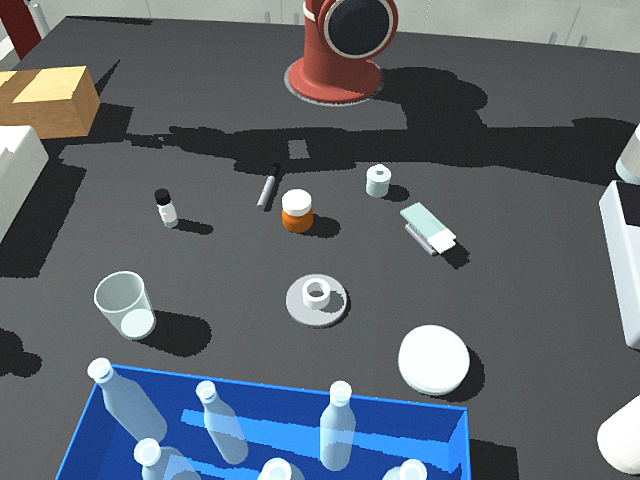

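View pics/t0.png

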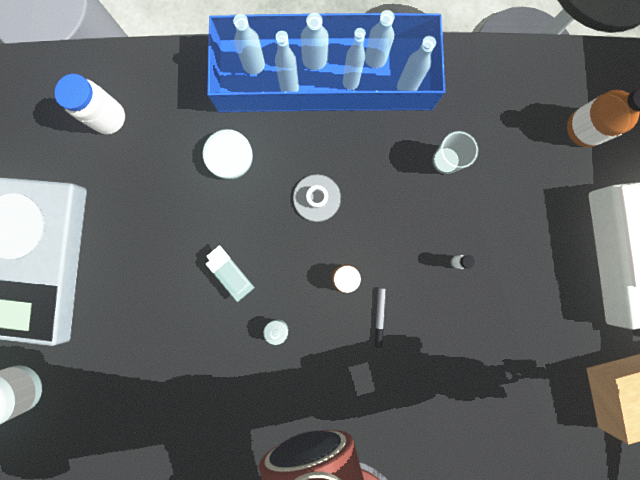

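```bash
python3 - <<'E'
import cv2,numpy as np
s=cv2.imread('pics/s0.png');t=cv2.imread('pics/t0.png')
a=cv2.resize(s[190:270,385:475],None,fx=4,fy=4,interpolation=2);b=cv2.resize(t[230:310,190:280],None,fx=4,fy=4,interpolation=2)
c=cv2.resize(t[235:285,415:485],None,fx=4,fy=4,interpolation=2);e=cv2.resize(s[175:235,140:220],None,fx=4,fy=4,interpolation=2)
f=cv2.resize(t[165:230,280:350],None,fx=4,fy=4,interpolation=2)
g=np.zeros((600,800,3),np.uint8)
g[:320,:360]=a;g[:320,360:720]=b;g[320:520,:280]=c;g[320:560,280:600]=e;g[330:590,600:800]=f[:,:200]
cv2.imwrite('pics/z0.png',g)
E
```

```text
(no output)
```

View pics/z0.png

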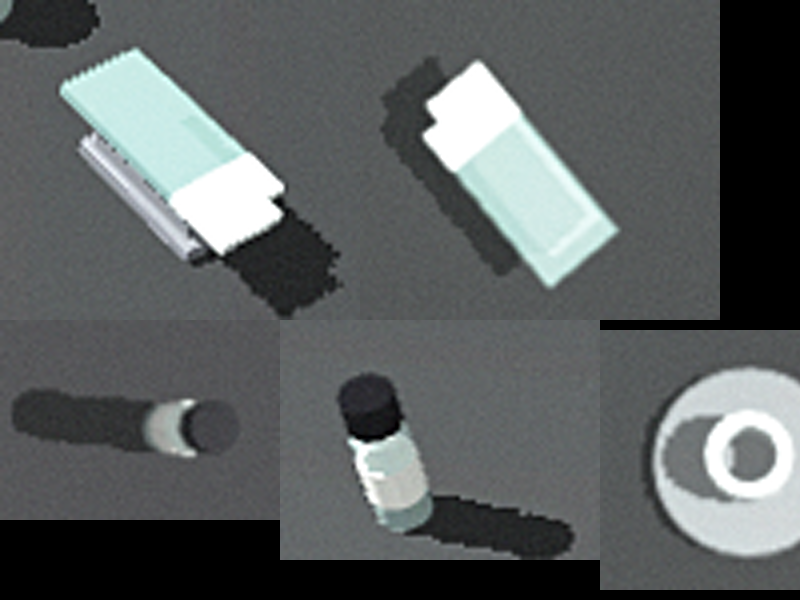

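```bash
python3 - <<'E'
from h import *
np.set_printoptions(precision=4,suppress=True)
S=shot('scene');T=shot('top')
A,D,C=[(219.5,245.),(254.5,287.5),(237.5,302)]
As,Ds,Cs=[(440.5,253.2),(400.5,213),(419.2,202)]
for d,a,b,c in((T,A,D,C),(S,As,Ds,Cs)):
    P=[onz(d,p,.035) for p in(a,b,c)]
    v=P[0]-P[1];w=P[2]-P[1]
    print('slide',(P[0]+P[2])/2,np.degrees(np.arctan2(v[1],v[0])),np.linalg.norm(v),np.linalg.norm(w), np.degrees(np.arctan2(w[1],w[0])))
for cam,d in(('scene',S),('top',T)):
    for q in('stand','slide','vial','rest'):
        r=regions_of(cam,q)
        if not r: continue
        m=r[0]['pixels'].astype(np.uint8);cs=max(cv2.findContours(m,0,1)[0],key=cv2.contourArea)
        print(cam,q,r[0]['score'],m.sum(),'rect',cv2.minAreaRect(cs),end=' ')
        if q=='stand':
            e=cv2.fitEllipse(cs);print('ell',e,onz(d,e[0],.008))
        if q=='slide': print(onz(d,cv2.minAreaRect(cs)[0],.0325))
        if q=='vial':
            for z in(0,.07):
                pass
            print(); 
# ring: bright pixels
g=T['img'].min(2)[165:230,280:350];m=(g>235).astype(np.uint8)
cs=max(cv2.findContours(m,0,1)[0],key=cv2.contourArea);e=cv2.fitEllipse(cs);c=(e[0][0]+280,e[0][1]+165);print('ring top',c,e[1],onz(T,c,.032))
g=S['img'].min(2)[265:330,280:355];m=(g>215).astype(np.uint8)
cs=max(cv2.findContours(m,0,1)[0],key=cv2.contourArea);e=cv2.fitEllipse(cs);print('ring s',e,[e[0][0]+280,e[0][1]+265])
print('cap top',onz(T,(468.5,261.75),.07))
# cap, scene
g=S['img'].max(2)[175:235,140:220]
print('vial s cap',onz(S,(140+367/4-70,175+(390-320)/4),.07))
# predicted vial outline check
for x,y in((.487,-.226),):
    print(proj(T,[[x,y,0],[x,y,.07]]),proj(S,[[x,y,0],[x,y,.07]]))
E
```

```text
slide [0.4693 0.2012 0.035 ] 39.35911809366316 0.10111700187809358 0.04064169412832099 129.8973989119009
slide [0.472  0.2023 0.035 ] 39.166409428370656 0.09868993927599184 0.04239401241452146 133.59693173310123
scene stand 0.8 2572 rect ((315.7500305175781, 300.7500305175781), (55.86143493652344, 56.56854248046875), 45.0) ell ((315.620849609375, 300.82440185546875), (52.61880111694336, 60.404056549072266), 86.25480651855469) [0.6159 0.0378 0.008 ]
scene slide 0.83 1313 rect ((429.25, 227.25001525878906), (62.93250274658203, 22.62741470336914), 45.0) [0.4715 0.2025 0.0325]
scene vial 0.55 501 rect ((166.1000213623047, 207.29998779296875), (39.21223831176758, 13.914020538330078), 71.56504821777344) 
scene rest 0.83 325 rect ((420.25006103515625, 239.25003051757812), (40.305084228515625, 8.485280990600586), 45.0) top stand 0.69 1717 rect ((316.0, 197.00001525878906), (45.25482940673828, 46.66904067993164), 45.0) ell ((316.1781005859375, 197.1952667236328), (45.57729721069336, 46.199317932128906), 23.662084579467773) [0.6118 0.0394 0.008 ]
top slide 0.87 1171 rect ((228.34420776367188, 273.1269836425781), (54.8406982421875, 22.53923988342285), 50.82633972167969) [0.4698 0.2019 0.0325]
top vial 0.59 282 rect ((462.5, 261.5), (13.0, 23.0), 90.0) 
top rest 0.48 320 rect ((462.5, 262.0), (14.0, 25.0), 90.0) ring top (317.032901763916, 195.6439380645752) (20.485416412353516, 21.136146545410156) [0.611  0.0378 0.032 ]
ring s ((34.639400482177734, 25.45010757446289), (23.86274528503418, 30.45991325378418), 53.53400421142578) [314.63940048217773, 290.4501075744629]
cap top [ 0.4854 -0.2278  0.07  ]
vial s cap [ 0.4839 -0.2276  0.07  ]
[[455.3447 261.2917]
 [467.4729 260.8282]] [[172.3315 223.2295]
 [162.0733 193.9633]]
```

```bash
python3 - <<'E'
from h import *
from scipy.spatial.transform import Rotation as R
np.set_printoptions(precision=3,suppress=True)
print(R.from_rotvec([-0.3769,2.0222,-2.018]).as_matrix())
M=R.from_rotvec([-0.3769,2.0222,-2.018]).as_matrix();print(np.degrees(np.arctan2(M[1,2],M[0,2])))
E
```

```text
[[-0.933 -0.     0.361]
 [-0.361  0.002 -0.933]
 [-0.    -1.    -0.002]]
-68.86830721777302
```

{"fn": "play_rows", "kwargs": {"moves": [{"x": 1.2, "y": 1.6, "turn": 1.1}, {"x": 1.6, "y": 2.2, "turn": 1.1}, {"x": 1.65, "y": 2.25, "turn": 1.1}, {"x": 1.65, "y": 2.25, "turn": 1.1}, {"x": 1.65, "y": 2.25, "turn": 1.1}, {"x": 1.65, "y": 2.25, "turn": 1.1}, {"x": 1.65, "y": 2.25, "turn": 1.1}, {"x": 1.65, "y": 2.25, "turn": 1.1}]}}

```text
invalid input
```

{"fn": "play_rows", "kwargs": {"moves": [{"x": 1.65, "y": 2.25, "turn": 1.1}, {"x": 1.65, "y": 2.25, "turn": 1.1}, {"x": 1.65, "y": 2.25, "turn": 1.1}, {"x": 1.65, "y": 2.25, "turn": 1.1}, {"x": 1.65, "y": 2.25, "turn": 1.1}, {"x": 1.65, "y": 2.25, "turn": 1.1}, {"x": 1.65, "y": 2.25, "turn": 1.1}, {"x": 1.65, "y": 2.25, "turn": 1.1}]}}

```text
invalid input
```

{"fn": "play_rows", "kwargs": {"moves": [{}, {"x": 0.0}]}}

```text
invalid input
```

```bash
python3 - <<'E'
from h import *
from scipy.spatial.transform import Rotation as R
np.set_printoptions(precision=4,suppress=True)
o=ctrl.get_obs();p=o['tool_pos'];M=R.from_rotvec(o['tool_rot']).as_matrix();print(o['t'],p,M[:,1],np.degrees(np.arctan2(M[1,2],M[0,2])),o['contact_force'],o['q'])
S=shot('scene','s1.png');T=shot('top','t1.png');print(proj(S,p),proj(T,p))
E
```

```text
1.6 [ 0.2253 -0.5829  0.2313] [-0. -0. -1.] -68.86934422362044 [-0.2331 -0.0498  0.1196] [-1.321   0.0527  1.6129 -0.      1.476  -0.119 ]
[[ 4.6246 14.5464]] [[734.031  429.7495]]
```

{"fn": "play_rows", "kwargs": {"moves": [{"x": 1.2, "y": 1.6, "z": 0, "turn": 1.1, "jaw": 8.5}, {"x": 1.6, "y": 2.2, "z": 0, "turn": 1.1, "jaw": 8.5}, {"x": 1.65, "y": 2.25, "z": 0, "turn": 1.1, "jaw": 8.5}, {"x": 1.65, "y": 2.25, "z": 0, "turn": 1.1, "jaw": 8.5}, {"x": 1.65, "y": 2.25, "z": 0, "turn": 1.1, "jaw": 8.5}, {"x": 1.65, "y": 2.25, "z": 0, "turn": 1.1, "jaw": 8.5}, {"x": 1.65, "y": 2.25, "z": 0, "turn": 1.1, "jaw": 8.5}, {"x": 1.65, "y": 2.25, "z": 0, "turn": 1.1, "jaw": 8.5}]}}

```text
t: 2.37
tool_pos: [0.3529, -0.4088, 0.2315]
tool_rot: [-0.516, 1.927, -1.927]
contact_force: [0.3, -1.0, -0.3]
opening: 0.085
```

{"fn": "play_rows", "kwargs": {"moves": [{"x": 1.65, "y": 2.25, "z": 0, "turn": 1.1, "jaw": 8.5}, {"x": 1.65, "y": 2.25, "z": 0, "turn": 1.1, "jaw": 8.5}, {"x": 1.65, "y": 2.25, "z": -1, "turn": 1.1, "jaw": 8.5}, {"x": 1.65, "y": 2.25, "z": -2, "turn": 1.1, "jaw": 8.5}, {"x": 1.65, "y": 2.25, "z": -2, "turn": 1.1, "jaw": 8.5}, {"x": 1.65, "y": 2.25, "z": -2, "turn": 1.1, "jaw": 8.5}, {"x": 1.65, "y": 2.25, "z": -1, "turn": 1.1, "jaw": 8.5}, {"x": 1.65, "y": 2.35, "z": 0, "turn": 1.4, "jaw": 8.5}]}}

```text
t: 3.03
tool_pos: [0.4832, -0.2267, 0.1479]
tool_rot: [-0.652, 1.832, -1.824]
contact_force: [0.8, 0.0, -0.2]
opening: 0.085
```

```bash
cat > st.py <<'E'
from h import *
from scipy.spatial.transform import Rotation as R
np.set_printoptions(precision=4,suppress=True)
def st():
    o=ctrl.get_obs();p=o['tool_pos'];M=R.from_rotvec(o['tool_rot']).as_matrix();print(round(o['t'],2),p,M[:,1],np.degrees(np.arctan2(M[1,2],M[0,2])),o['contact_force'],o['q'],o['opening']);return p
def crop(d,c,r,fn,pts=(),f=5):
    im=d['img'][:,:,::-1].copy();h,w=im.shape[:2];x0=int(max(0,c[0]-r));y0=int(max(0,c[1]-r*.75));im=cv2.resize(im[y0:int(y0+1.5*r),x0:x0+2*r],None,fx=f,fy=f,interpolation=2)
    for p in pts: cv2.circle(im,(int((p[0]-x0+.5)*f),int((p[1]-y0+.5)*f)),2,(0,0,255),-1)
    return im
E
python3 - <<'E'
from st import *
p=st()
S=shot('scene');T=shot('top')
a=crop(S,proj(S,p)[0],45,'',proj(S,[p]),6 );b=crop(T,proj(T,p)[0],45,'',proj(T,[p]),6)
a=cv2.resize(a,(400,300));b=cv2.resize(b,(400,300));cv2.imwrite('pics/c1.png',np.vstack([a,b]))
print(proj(S,p),proj(T,p))
E
```

```text
3.03 [ 0.4832 -0.2267  0.1479] [-0.0046  0.0029 -1.    ] -50.91871358026805 [ 0.8223  0.0356 -0.188 ] [-0.5781 -0.0957  1.9015 -0.0001  1.3412  0.3106] 0.08497546750217316
[[149.4538 154.6091]] [[484.1908 262.5784]]
```

View pics/c1.png

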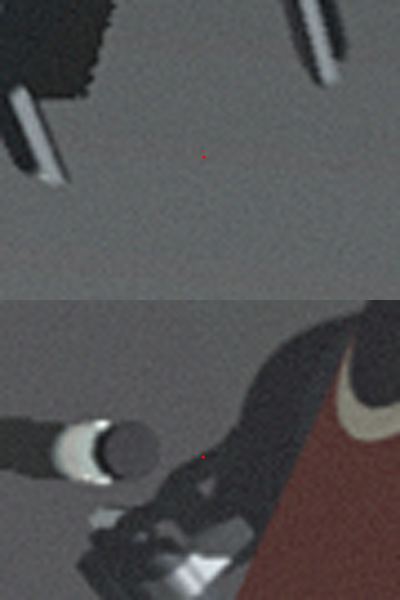

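{"fn": "play_rows", "kwargs": {"moves": [{"x": 0.15, "y": -0.1, "z": -1.5, "turn": 0, "jaw": 8.5}, {"x": 0, "y": 0, "z": -2.5, "turn": 0, "jaw": 8.5}, {"x": 0, "y": 0, "z": -2.5, "turn": 0, "jaw": 8.5}, {"x": 0, "y": 0, "z": -2.5, "turn": 0, "jaw": 8.5}, {"x": 0, "y": 0, "z": -1.8, "turn": 0, "jaw": 8.5}, {"x": 0, "y": 0, "z": -0.8, "turn": 0, "jaw": 6}, {"x": 0, "y": 0, "z": 0, "turn": 0, "jaw": 4}], "squeeze": 25}}

```text
t: 3.72
tool_pos: [0.4842, -0.2296, 0.0333]
tool_rot: [-0.65, 1.832, -1.826]
contact_force: [0.1, 0.6, 0.3]
opening: 0.0632
```

```bash
python3 - <<'E'
from st import *
p=st()
S=shot('scene');T=shot('top')
a=crop(S,proj(S,p)[0],45,'',proj(S,[p]),6 );b=crop(T,proj(T,p)[0],45,'',proj(T,[p]),6)
a=cv2.resize(a,(400,300));b=cv2.resize(b,(400,300));cv2.imwrite('pics/c2.png',np.vstack([a,b]))
E
```

```text
3.72 [ 0.4842 -0.2296  0.0333] [-0.0035  0.002  -1.    ] -51.012432992575995 [0.1176 0.6044 0.2928] [-0.5817  0.0561  1.9636 -0.0003  1.1259  0.3088] 0.06322304062734767
```

View pics/c2.png

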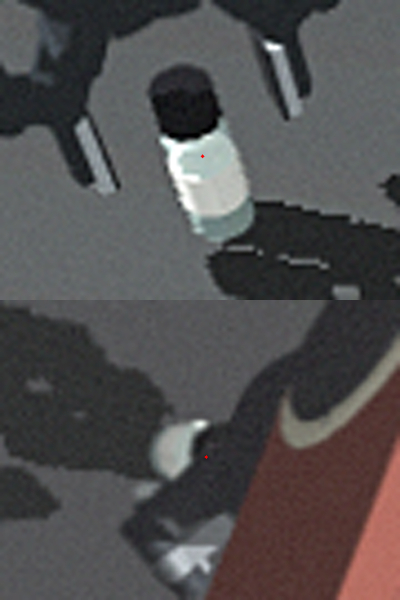

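{"fn": "play_rows", "kwargs": {"moves": [{"x": 0, "y": 0.1, "z": 0, "turn": 0, "jaw": 2.8}, {"x": 0, "y": 0, "z": -0.2, "turn": 0, "jaw": 2}, {"x": 0, "y": 0, "z": 0, "turn": 0, "jaw": 1.5}, {"x": 0, "y": 0, "z": 0, "turn": 0, "jaw": 1.5}, {"x": 0, "y": 0, "z": 0, "turn": 0, "jaw": 1.5}, {"x": 0, "y": 0, "z": 0, "turn": 0, "jaw": 1.5}], "squeeze": 30}}

```text
t: 4.32
tool_pos: [0.4874, -0.23, 0.0358]
tool_rot: [-0.645, 1.824, -1.83]
contact_force: [-1.8, -0.2, 5.4]
opening: 0.0231
```

{"fn": "play_rows", "kwargs": {"moves": [{"x": 0, "y": 0, "z": 1, "turn": 0, "jaw": 1.5}, {"x": 0, "y": 0, "z": 2, "turn": 0, "jaw": 1.5}, {"x": 0, "y": 0, "z": 2, "turn": 0, "jaw": 1.5}, {"x": 0, "y": 0, "z": 1.5, "turn": 0, "jaw": 1.5}, {"x": 0.5, "y": 1.2, "z": 0.5, "turn": 0, "jaw": 1.5}, {"x": 1, "y": 2.1, "z": 0, "turn": 0, "jaw": 1.5}, {"x": 1, "y": 2.1, "z": 0, "turn": 0, "jaw": 1.5}, {"x": 1, "y": 2.1, "z": 0, "turn": 0, "jaw": 1.5}]}}

```text
t: 4.98
tool_pos: [0.5211, -0.1523, 0.1034]
tool_rot: [-0.647, 1.828, -1.828]
contact_force: [0.4, 0.3, -1.5]
opening: 0.0231
```

{"fn": "play_rows", "kwargs": {"moves": [{"x": 1, "y": 2.1, "z": 0, "turn": 0, "jaw": 1.5}, {"x": 1, "y": 2.1, "z": 0, "turn": 0, "jaw": 1.5}, {"x": 1, "y": 2.1, "z": 0, "turn": 0, "jaw": 1.5}, {"x": 1, "y": 2.1, "z": 0, "turn": 0, "jaw": 1.5}, {"x": 1, "y": 2.1, "z": 0, "turn": 0, "jaw": 1.5}, {"x": 1, "y": 2.1, "z": 0, "turn": 0, "jaw": 1.5}, {"x": 1, "y": 2.1, "z": 0, "turn": 0, "jaw": 1.5}, {"x": 1, "y": 2, "z": 0, "turn": 0, "jaw": 1.5}]}}

```text
t: 5.65
tool_pos: [0.6007, 0.0154, 0.1029]
tool_rot: [-0.649, 1.828, -1.827]
contact_force: [0.5, 0.2, -0.1]
opening: 0.0231
```

{"fn": "play_rows", "kwargs": {"moves": [{"x": 0.4, "y": 0.9, "z": 0, "turn": 0, "jaw": 1.5}, {"x": 0.4, "y": 0.9, "z": 0, "turn": 0, "jaw": 1.5}, {"x": 0.3, "y": 0.3, "z": -0.5, "turn": 0, "jaw": 1.5}, {"x": 0, "y": 0, "z": -0.5, "turn": 0, "jaw": 1.5}, {"x": 0, "y": 0, "z": -0.5, "turn": 0, "jaw": 1.5}, {"x": 0, "y": 0, "z": 0, "turn": 0, "jaw": 1.5}]}}

```text
t: 6.15
tool_pos: [0.6103, 0.0333, 0.0862]
tool_rot: [-0.651, 1.831, -1.828]
contact_force: [-0.5, -0.4, -0.2]
opening: 0.0232
```

```bash
python3 - <<'E'
from st import *
p=st()
S=shot('scene','s3.png');T=shot('top','t3.png')
a=crop(S,proj(S,p)[0]+[0,15],60,'',proj(S,[p]),6 );b=crop(T,proj(T,p)[0],60,'',proj(T,[p]),6)
cv2.imwrite('pics/c3.png',np.vstack([cv2.resize(a,(400,300)),cv2.resize(b,(400,300))]))
cv2.imwrite('pics/c3s.png',cv2.resize(a,(800,600)))
print(proj(S,p),proj(T,p))
E
```

```text
6.15 [0.6103 0.0333 0.0862] [-0.0035 -0.0001 -1.    ] -51.03071431073267 [-0.4693 -0.4192 -0.2326] [-0.0671  0.1523  1.7589 -0.0003  1.234   0.8237] 0.023170150628695055
[[312.447  265.6797]] [[319.7116 191.1389]]
```

View pics/c3s.png

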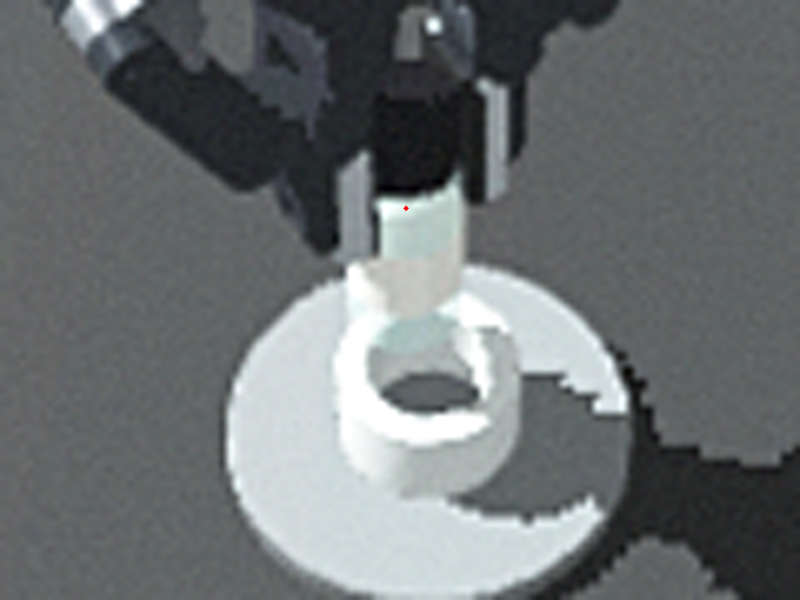

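View pics/c3.png

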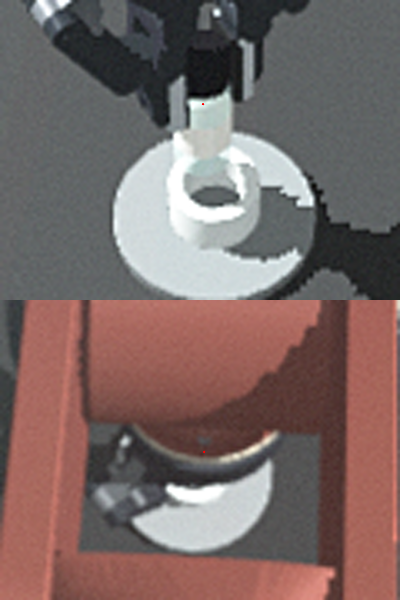

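```bash
python3 - <<'E'
from st import *
S=shot('scene')
print(onz(S,(313,281.3),.0527),onz(S,(316.2,290.8),.032),proj(S,[.6103,.0333,.0527]))
# predicted outlines for verification
def circ(c,r,z): 
    a=np.linspace(0,2*np.pi,60);return np.c_[c[0]+r*np.cos(a),c[1]+r*np.sin(a),a*0+z]
r=onz(S,(316.2,290.8),.032)
im=crop(S,(312.4,280.7),60,'',f=7)
x0,y0=252,235
def draw(P,col):
    q=(proj(S,P)-[x0,y0]+.5)*7
    for t in q: cv2.circle(im,tuple(int(v) for v in t),1,col,-1)
draw(circ(r,.02,.032),(0,0,255));draw(circ(r,.01375,.032),(0,0,255))
draw(circ(r,.045,.008),(0,255,255))
v=(.6103,.0333)
for z in(.0527,.075):draw(circ(v,.012,z),(255,0,0))
cv2.imwrite('pics/c4.png',cv2.resize(im,(800,600)))
E
```

```text
[0.6125 0.034  0.0527] [0.6141 0.0386 0.032 ] [[312.751  279.9488]]
```

View pics/c4.png

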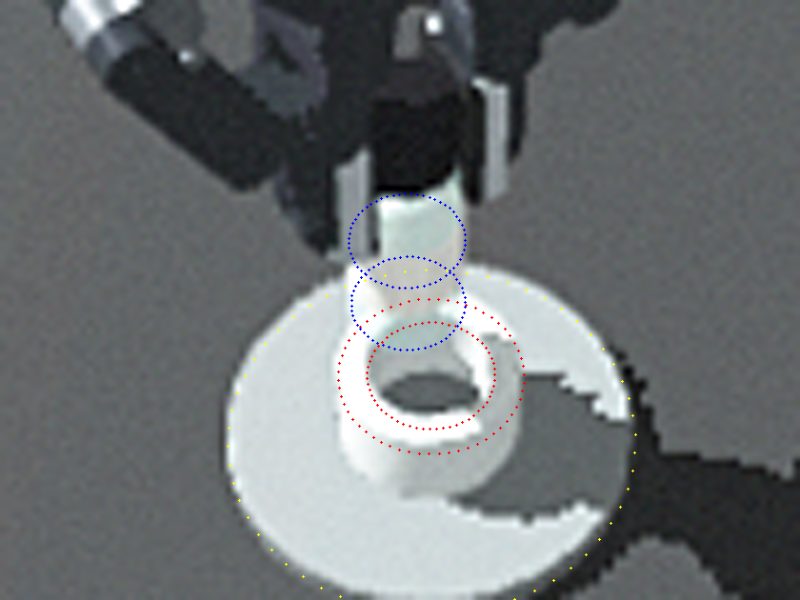

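{"fn": "play_rows", "kwargs": {"moves": [{"x": 0.15, "y": 0.45, "z": -0.5, "turn": 0, "jaw": 1.5}, {"x": 0, "y": 0, "z": -0.5, "turn": 0, "jaw": 1.5}, {"x": 0, "y": 0, "z": 0, "turn": 0, "jaw": 1.5}, {"x": 0, "y": 0, "z": 0, "turn": 0, "jaw": 1.5}]}}

```text
t: 6.63
tool_pos: [0.6128, 0.0386, 0.0776]
tool_rot: [-0.649, 1.828, -1.828]
contact_force: [-0.3, 0.4, -0.4]
opening: 0.0231
```

```bash
cat > ov.py <<'E'
from st import *
def circ(c,r,z): 
    a=np.linspace(0,2*np.pi,60);return np.c_[c[0]+r*np.cos(a),c[1]+r*np.sin(a),a*0+z]
def ov(fn,ring,v,zb):
    S=shot('scene');im=crop(S,(312.4,280.7),60,'',f=7);x0,y0=252,235
    def draw(P,col):
        for t in (proj(S,P)-[x0,y0]+.5)*7: cv2.circle(im,tuple(int(u) for u in t),1,col,-1)
    draw(circ(ring,.02,.032),(0,0,255));draw(circ(ring,.01375,.032),(0,0,255));draw(circ(ring,.045,.008),(0,255,255))
    draw(circ(v,.012,zb),(255,0,0))
    cv2.imwrite('pics/'+fn,cv2.resize(im,(800,600)))
E
python3 - <<'E'
from ov import *
p=st();ov('c5.png',(.612,.038),p,p[2]-.0335)
E
```

```text
6.63 [0.6128 0.0386 0.0776] [-0.0012  0.     -1.    ] -50.96359143979887 [-0.2902  0.3731 -0.4001] [-0.0582  0.1675  1.7576 -0.0001  1.2178  0.8313] 0.023115474104924153
```

View pics/c5.png

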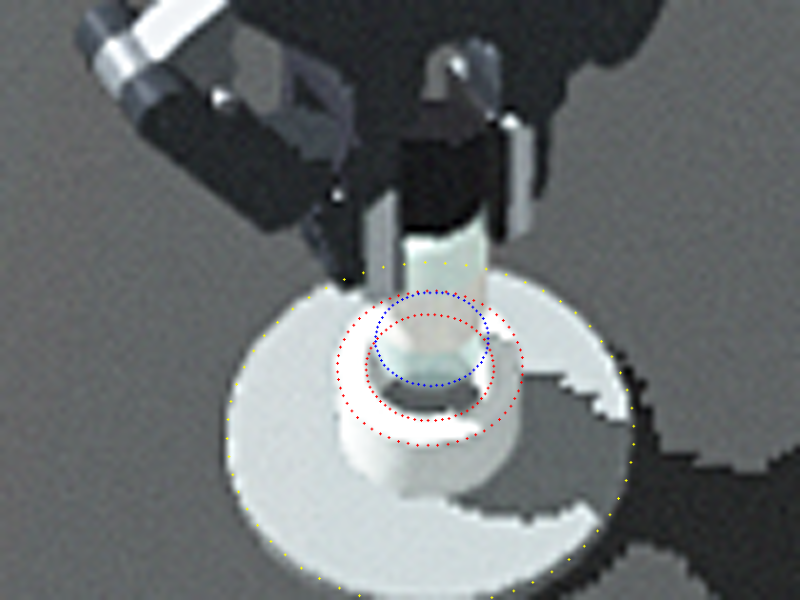

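{"fn": "play_rows", "kwargs": {"moves": [{"x": -0.06, "y": -0.06, "z": -0.4, "turn": 0, "jaw": 1.5}, {"x": 0, "y": 0, "z": -0.4, "turn": 0, "jaw": 1.5}, {"x": 0, "y": 0, "z": -0.3, "turn": 0, "jaw": 1.5}, {"x": 0, "y": 0, "z": -0.3, "turn": 0, "jaw": 1.5}, {"x": 0, "y": 0, "z": -0.3, "turn": 0, "jaw": 1.5}, {"x": 0, "y": 0, "z": 0, "turn": 0, "jaw": 1.5}]}}

```text
t: 7.18
tool_pos: [0.6121, 0.038, 0.0603]
tool_rot: [-0.649, 1.829, -1.828]
contact_force: [-0.3, 0.8, -0.6]
opening: 0.0229
```

Base should be near z 27 mm, inside the ring, without contact force. Continuing.

{"fn": "play_rows", "kwargs": {"moves": [{"x": 0, "y": 0, "z": -0.4, "turn": 0, "jaw": 1.5}, {"x": 0, "y": 0, "z": -0.4, "turn": 0, "jaw": 1.5}, {"x": 0, "y": 0, "z": -0.3, "turn": 0, "jaw": 1.5}, {"x": 0, "y": 0, "z": -0.3, "turn": 0, "jaw": 1.5}, {"x": 0, "y": 0, "z": -0.2, "turn": 0, "jaw": 1.5}, {"x": 0, "y": 0, "z": 0, "turn": 0, "jaw": 1.5}]}}

```text
t: 7.68
tool_pos: [0.6123, 0.038, 0.0446]
tool_rot: [-0.649, 1.828, -1.828]
contact_force: [0.1, 0.2, -0.8]
opening: 0.0232
```

{"fn": "play_rows", "kwargs": {"moves": [{"x": 0, "y": 0, "z": -0.2, "turn": 0, "jaw": 1.5}, {"x": 0, "y": 0, "z": -0.15, "turn": 0, "jaw": 1.5}, {"x": 0, "y": 0, "z": 0, "turn": 0, "jaw": 1.5}]}}

```text
t: 7.93
tool_pos: [0.6132, 0.038, 0.0438]
tool_rot: [-0.648, 1.828, -1.828]
contact_force: [-4.8, 0.1, 8.9]
opening: 0.0229
```

```bash
python3 - <<'E'
from ov import *
p=st();ov('c6.png',(.612,.0378),p,p[2]-.0335)
E
```

```text
7.93 [0.6132 0.038  0.0438] [ 0.0001  0.     -1.    ] -50.96025839513548 [-4.7969  0.134   8.9279] [-0.0592  0.2107  1.7717  0.      1.1592  0.8302] 0.022883402356904337
```

View pics/c6.png

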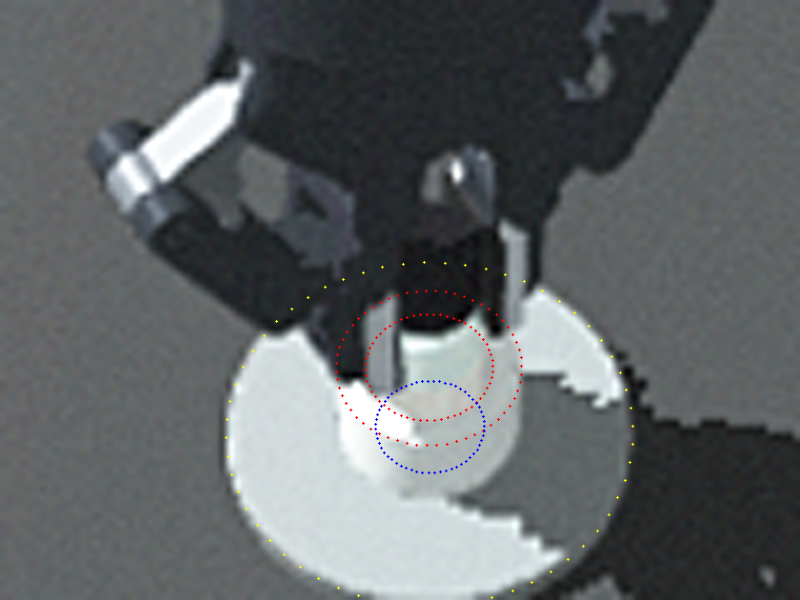

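{"fn": "play_rows", "kwargs": {"moves": [{"x": 0, "y": 0, "z": 0.1, "turn": 0, "jaw": 2.6}, {"x": 0, "y": 0, "z": 0, "turn": 0, "jaw": 3.2}, {"x": 0, "y": 0, "z": 0, "turn": 0, "jaw": 5}, {"x": 0, "y": 0, "z": 0, "turn": 0, "jaw": 7}, {"x": 0, "y": 0, "z": 0, "turn": 0, "jaw": 8}, {"x": 0, "y": 0, "z": 1.5, "turn": 0, "jaw": 8}, {"x": 0, "y": 0, "z": 2.5, "turn": 0, "jaw": 8}, {"x": 0, "y": 0, "z": 3, "turn": 0, "jaw": 8}]}}

```text
t: 8.65
tool_pos: [0.6107, 0.038, 0.1108]
tool_rot: [-0.653, 1.831, -1.827]
contact_force: [1.2, 0.5, -0.1]
opening: 0.0799
```

```bash
python3 - <<'E'
from ov import *
p=st();ov('c7.png',(.612,.0378),(.612,.0378),.078)
E
```

```text
8.65 [0.6107 0.038  0.1108] [-0.0054  0.0003 -1.    ] -50.97492596526692 [ 1.1911  0.5277 -0.1202] [-0.0594  0.1271  1.7419  0.      1.2781  0.8302] 0.07989417278444778
```

View pics/c7.png

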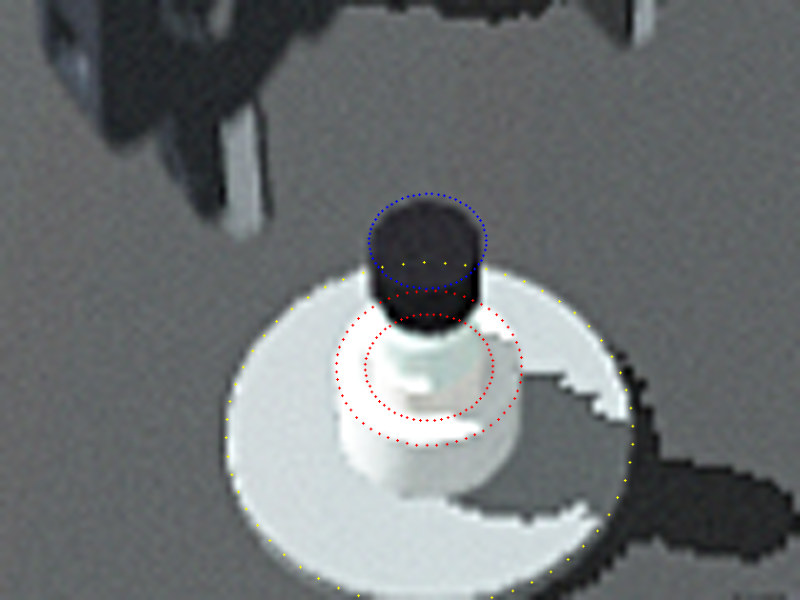

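{"fn": "play_rows", "kwargs": {"moves": [{"x": -1, "y": 0.9, "z": 1, "turn": 0, "jaw": 8}, {"x": -2.1, "y": 1.9, "z": 1, "turn": 0, "jaw": 8}, {"x": -2.2, "y": 1.95, "z": 0, "turn": 0, "jaw": 8}, {"x": -2.2, "y": 1.95, "z": 0, "turn": 0, "jaw": 8}, {"x": -2.2, "y": 1.95, "z": 0, "turn": 0, "jaw": 8}, {"x": -2.2, "y": 1.95, "z": -1, "turn": 0, "jaw": 8}, {"x": -2.2, "y": 1.95, "z": -1, "turn": 0, "jaw": 8}, {"x": -2.1, "y": 1.9, "z": -1, "turn": 0, "jaw": 8}]}}

```text
t: 9.37
tool_pos: [0.4497, 0.1833, 0.1026]
tool_rot: [-0.646, 1.827, -1.827]
contact_force: [-0.3, 0.9, -0.7]
opening: 0.0798
```

{"fn": "play_rows", "kwargs": {"moves": [{"x": 0, "y": 0, "z": -1, "turn": 0, "jaw": 8}, {"x": 0, "y": 0, "z": 0, "turn": 0, "jaw": 8}, {"x": 0, "y": 0, "z": 0, "turn": 0, "jaw": 8}]}}

```text
t: 9.62
tool_pos: [0.4507, 0.1822, 0.0924]
tool_rot: [-0.649, 1.827, -1.828]
contact_force: [0.9, -0.0, 0.0]
opening: 0.0797
```

```bash
cat > so.py <<'E'
from st import *
def box(c,yaw,x0,x1,y0,y1,z):
    a=np.radians(yaw);X=np.array([np.cos(a),np.sin(a)]);Y=np.array([-X[1],X[0]]);P=[]
    for u,v in((x0,y0),(x1,y0),(x1,y1),(x0,y1),(x0,y0)): P.append(np.r_[np.array(c)+u*X+v*Y,z])
    return np.array(P)
def sov(fn,items,ctr,r=60,cams=('scene','top')):
    out=[]
    for cam in cams:
        d=shot(cam);c=proj(d,ctr)[0];f=400/(2*r)*1.0*2;x0=int(c[0]-r);y0=int(c[1]-.75*r)
        im=cv2.resize(d['img'][y0:int(y0+1.5*r),x0:x0+2*r,::-1],None,fx=f,fy=f,interpolation=2)
        for P,col in items: cv2.polylines(im,[((proj(d,P)-[x0,y0]+.5)*f).astype(int)],False,col,1)
        out.append(im)
    out=np.vstack(out)
    k=min(1,600/out.shape[0]) if len(cams)>1 else 1
    for i,cam in enumerate(cams): cv2.imwrite('pics/'+fn.replace('.png','_%s.png'%cam),out[i*out.shape[0]//len(cams):(i+1)*out.shape[0]//len(cams)])
E
python3 - <<'E'
from so import *
p=st()
c=(.4705,.202);y=39.3
sov('d1.png',[(box(c,y,-.05,.05,-.02,.02,.035),(0,0,255)),(box(c,y,-.035,.035,-.015,.015,0),(255,0,0)),(box(c,y,-.03,.03,-.012,.012,.03),(0,255,255)),(np.array([p,[p[0],p[1],.035]]),(255,0,255))],[.4705,.202,.035])
E
```

```text
9.62 [0.4507 0.1822 0.0924] [-0.0005 -0.0005 -1.    ] -50.95568698938861 [ 0.8515 -0.0191  0.0261] [ 0.2311 -0.1548  2.0541 -0.0004  1.2429  1.1206] 0.07973458801971196
```

View pics/d1_scene.png

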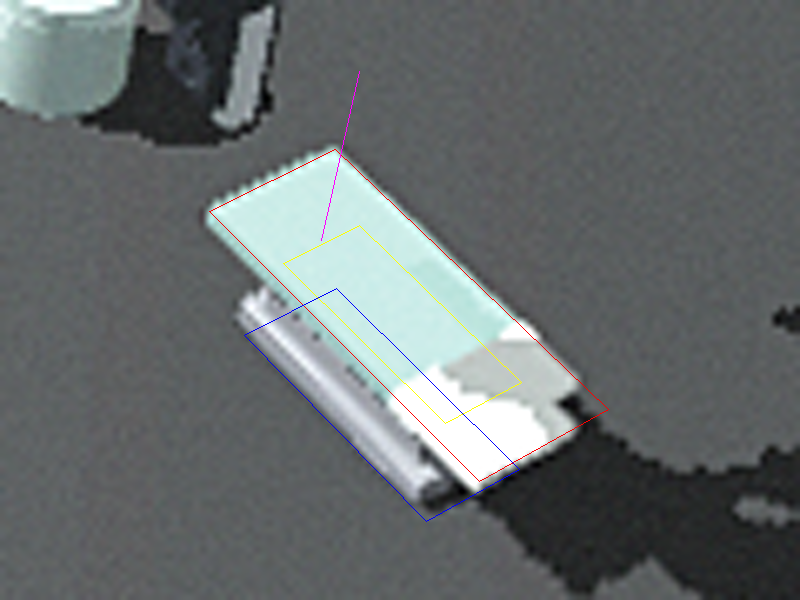

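View pics/d1_top.png

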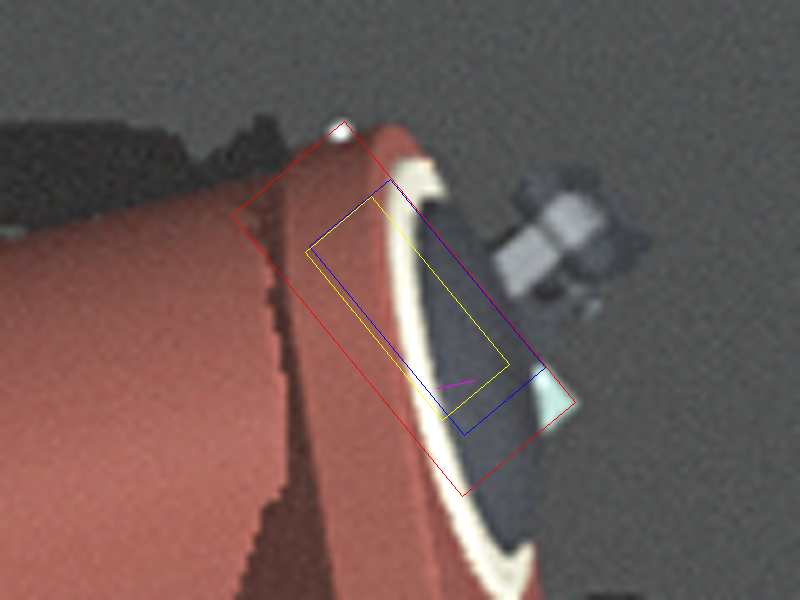

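{"fn": "play_rows", "kwargs": {"moves": [{"x": -0.4, "y": 0, "z": -1, "turn": 0, "jaw": 8}, {"x": 0, "y": 0, "z": -2, "turn": 0, "jaw": 8}, {"x": 0, "y": 0, "z": -2, "turn": 0, "jaw": 8}, {"x": 0, "y": 0, "z": -1.5, "turn": 0, "jaw": 8}, {"x": 0, "y": 0, "z": -0.8, "turn": 0, "jaw": 8}, {"x": 0, "y": 0, "z": -0.2, "turn": 0, "jaw": 7}, {"x": 0, "y": 0, "z": 0, "turn": 0, "jaw": 6}, {"x": 0, "y": 0, "z": 0, "turn": 0, "jaw": 5.5}]}}

```text
t: 10.38
tool_pos: [0.4476, 0.1825, 0.0186]
tool_rot: [-0.646, 1.827, -1.828]
contact_force: [0.3, -0.5, 0.9]
opening: 0.0553
```

```bash
python3 - <<'E'
from so import *
p=st()
c=(.4700,.202);y=39
sov('d2.png',[(box(c,y,-.05,.05,-.02,.02,.035),(0,0,255)),(np.array([p,[p[0],p[1],.035]]),(255,0,255))],[.4705,.202,.035],cams=('scene',))
E
```

```text
10.38 [0.4476 0.1825 0.0186] [ 0.0015  0.0003 -1.    ] -50.98975858285091 [ 0.2623 -0.5244  0.9499] [ 0.233  -0.0472  2.0965 -0.      1.0908  1.1229] 0.05525022440798549
```

View pics/d2_scene.png

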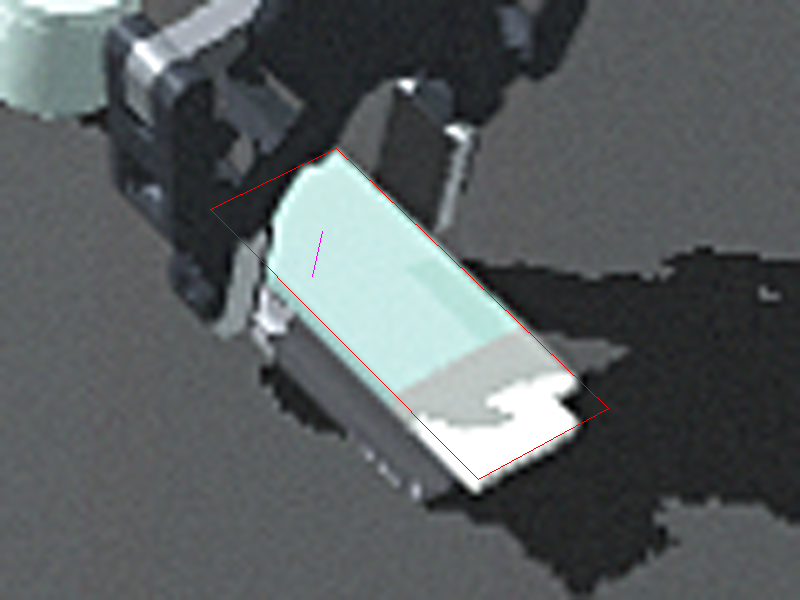

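{"fn": "play_rows", "kwargs": {"moves": [{"x": 0, "y": 0, "z": 0, "turn": 0, "jaw": 4.6}, {"x": 0, "y": 0, "z": 0, "turn": 0, "jaw": 4}, {"x": 0, "y": 0, "z": 0, "turn": 0, "jaw": 3.3}, {"x": 0, "y": 0, "z": 0, "turn": 0, "jaw": 3.3}, {"x": 0, "y": 0, "z": 0, "turn": 0, "jaw": 3.3}, {"x": 0, "y": 0, "z": 0, "turn": 0, "jaw": 3.3}], "squeeze": 40}}

```text
t: 10.93
tool_pos: [0.4477, 0.1827, 0.0191]
tool_rot: [-0.646, 1.827, -1.827]
contact_force: [-1.2, -0.0, 5.8]
opening: 0.0387
```

{"fn": "play_rows", "kwargs": {"moves": [{"x": 0, "y": 0, "z": 0.5, "turn": 0, "jaw": 3.3}, {"x": 0, "y": 0, "z": 1, "turn": 0, "jaw": 3.3}, {"x": 0, "y": 0, "z": 1.5, "turn": 0, "jaw": 3.3}, {"x": 0, "y": 0, "z": 1.5, "turn": 0, "jaw": 3.3}, {"x": 0, "y": 0, "z": 1, "turn": 0, "jaw": 3.3}, {"x": 0, "y": 0, "z": 0, "turn": 0, "jaw": 3.3}, {"x": 0, "y": 0, "z": 0, "turn": 0, "jaw": 3.3}, {"x": 0, "y": 0, "z": 0, "turn": 0, "jaw": 3.3}]}}

```text
t: 11.6
tool_pos: [0.4461, 0.1823, 0.0722]
tool_rot: [-0.649, 1.828, -1.828]
contact_force: [0.3, 0.3, -1.3]
opening: 0.0388
```

```bash
python3 - <<'E'
from so import *
p=st()
c=(.4700,.202);y=39
sov('d3.png',[(box(c,y,-.05,.05,-.02,.02,p[2]+.0159),(0,0,255)),(box(c,y,-.03,.03,-.012,.012,.03),(0,255,255)),(box(c,y,-.035,.035,-.015,.015,0),(255,0,0))],[.4705,.202,.035],cams=('scene',))
E
```

```text
11.6 [0.4461 0.1823 0.0722] [-0.0011 -0.0002 -1.    ] -50.97090885250269 [ 0.3017  0.2654 -1.3455] [ 0.2334 -0.1367  2.0756  0.      1.2038  1.123 ] 0.038832581167857795
```

View pics/d3_scene.png

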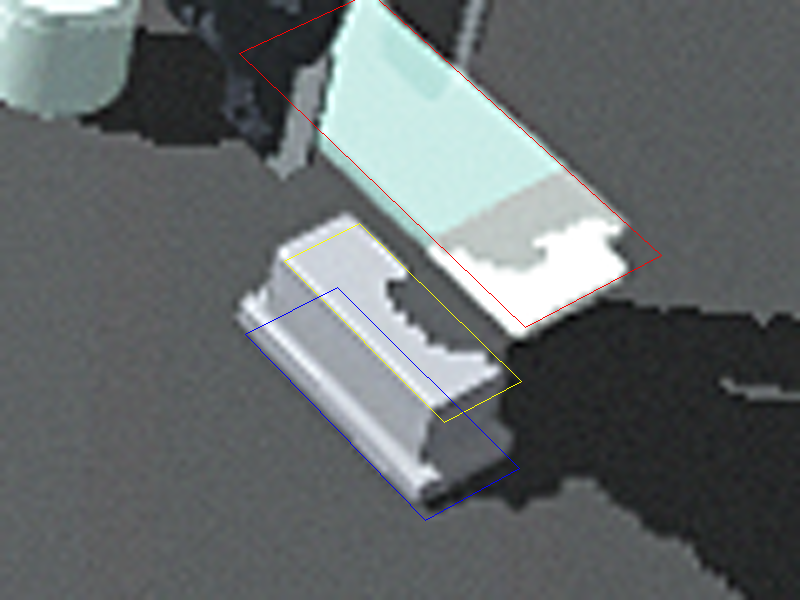

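{"fn": "play_rows", "kwargs": {"moves": [{"x": -0.75, "y": -0.6, "z": 0, "turn": 0, "jaw": 3.3}, {"x": -0.7, "y": -0.6, "z": -0.5, "turn": 0, "jaw": 3.3}, {"x": 0, "y": 0, "z": -1.5, "turn": 0, "jaw": 3.3}, {"x": 0, "y": 0, "z": -1.5, "turn": 0, "jaw": 3.3}, {"x": 0, "y": 0, "z": -1, "turn": 0, "jaw": 3.3}, {"x": 0, "y": 0, "z": -0.5, "turn": 0, "jaw": 3.3}, {"x": 0, "y": 0, "z": 0, "turn": 0, "jaw": 3.3}, {"x": 0, "y": 0, "z": 0, "turn": 0, "jaw": 3.3}], "squeeze": 25}}

```text
t: 12.32
tool_pos: [0.432, 0.1703, 0.0226]
tool_rot: [-0.648, 1.828, -1.828]
contact_force: [-0.0, -0.8, -0.1]
opening: 0.0387
```

```bash
python3 - <<'E'
from so import *
p=st()
c=(.4672,.1995);y=39
a=np.radians(39);sc=np.array([p[0],p[1]])+.0295*np.array([np.cos(a),np.sin(a)])
sov('d4.png',[(box(sc,y,-.05,.05,-.02,.02,p[2]+.0159),(0,0,255)),(box(c,y,-.03,.03,-.012,.012,.03),(0,255,255)),(box(c,y,-.035,.035,-.015,.015,0),(255,0,0))],[.4605,.192,.035],cams=('scene',))
E
```

```text
12.32 [0.432  0.1703 0.0226] [-0.0006 -0.0002 -1.    ] -50.97472751375549 [-0.0031 -0.8263 -0.1456] [ 0.215  -0.1009  2.1388 -0.      1.1043  1.1047] 0.03870214943318403
```

View pics/d4_scene.png

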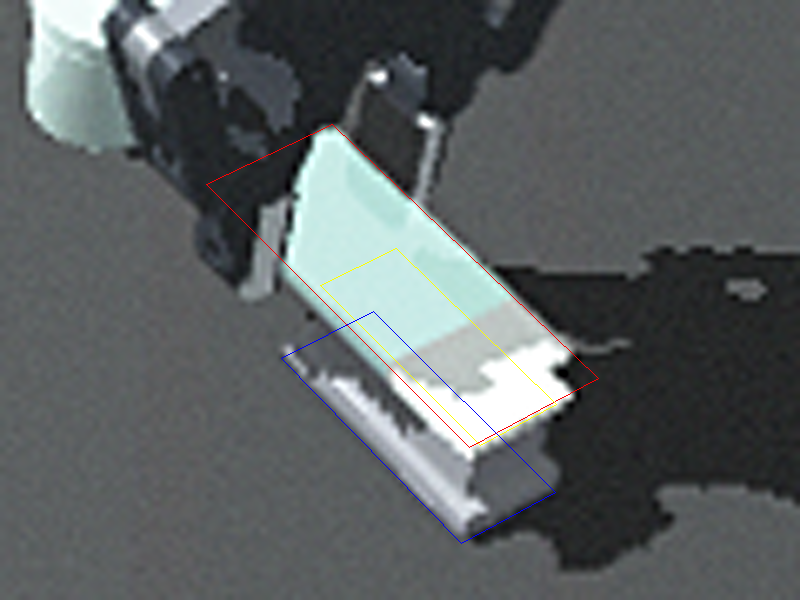

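{"fn": "play_rows", "kwargs": {"moves": [{"x": 0, "y": 0, "z": -0.3, "turn": 0, "jaw": 3.3}, {"x": 0, "y": 0, "z": -0.2, "turn": 0, "jaw": 3.3}, {"x": 0, "y": 0, "z": -0.2, "turn": 0, "jaw": 3.3}, {"x": 0, "y": 0, "z": 0, "turn": 0, "jaw": 3.3}]}}

```text
t: 12.7
tool_pos: [0.4332, 0.1707, 0.0181]
tool_rot: [-0.648, 1.827, -1.827]
contact_force: [-6.8, -1.6, 13.1]
opening: 0.0388
```

{"fn": "play_rows", "kwargs": {"moves": [{"x": 0, "y": 0, "z": -0.2, "turn": 0, "jaw": 3.3}, {"x": 0, "y": 0, "z": -0.2, "turn": 0, "jaw": 3.3}, {"x": 0, "y": 0, "z": 0, "turn": 0, "jaw": 3.3}], "squeeze": 20}}

```text
t: 12.95
tool_pos: [0.4336, 0.171, 0.0149]
tool_rot: [-0.647, 1.827, -1.827]
contact_force: [-8.8, -1.8, 18.7]
opening: 0.0385
```

```bash
cat > pic.py <<'E'
from so import *
import sys
p=st();c=(.4672,.1995);y=39
sov(sys.argv[1],[(box(c,y,-.03,.03,-.012,.012,.03),(0,255,255))],[.4605,.192,.035],cams=('scene',))
E
python3 pic.py d5.png
```

```text
12.95 [0.4336 0.171  0.0149] [ 0.001   0.0006 -1.    ] -50.940610666819985 [-8.7991 -1.7514 18.7127] [ 0.2156 -0.0833  2.1381  0.0004  1.0857  1.1045] 0.038463979930175196
```

View pics/d5_scene.png

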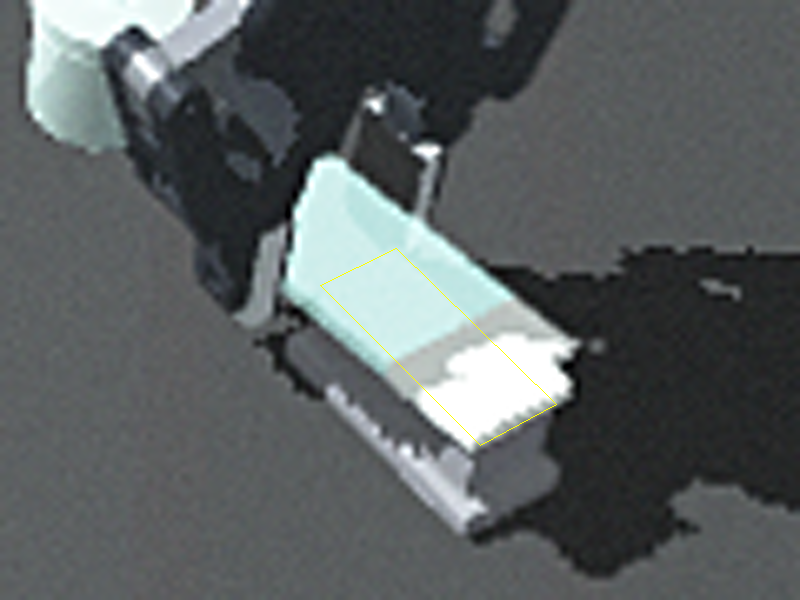

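{"fn": "play_rows", "kwargs": {"moves": [{"x": 0, "y": 0, "z": -0.2, "turn": 0, "jaw": 3.3}, {"x": 0, "y": 0, "z": -0.2, "turn": 0, "jaw": 3.3}, {"x": 0, "y": 0, "z": -0.2, "turn": 0, "jaw": 3.3}, {"x": 0, "y": 0, "z": 0, "turn": 0, "jaw": 3.3}]}}

```text
t: 13.33
tool_pos: [0.4344, 0.1716, 0.0097]
tool_rot: [-0.645, 1.827, -1.826]
contact_force: [-9.0, 0.4, 21.0]
opening: 0.0387
```

```bash
python3 pic.py d6.png
```

```text
13.33 [0.4344 0.1716 0.0097] [ 0.0025  0.0019 -1.    ] -50.951758128360915 [-9.0187  0.4033 21.021 ] [ 0.2159 -0.0724  2.1386  0.0015  1.0725  1.1045] 0.03873212511286701
```

View pics/d6_scene.png

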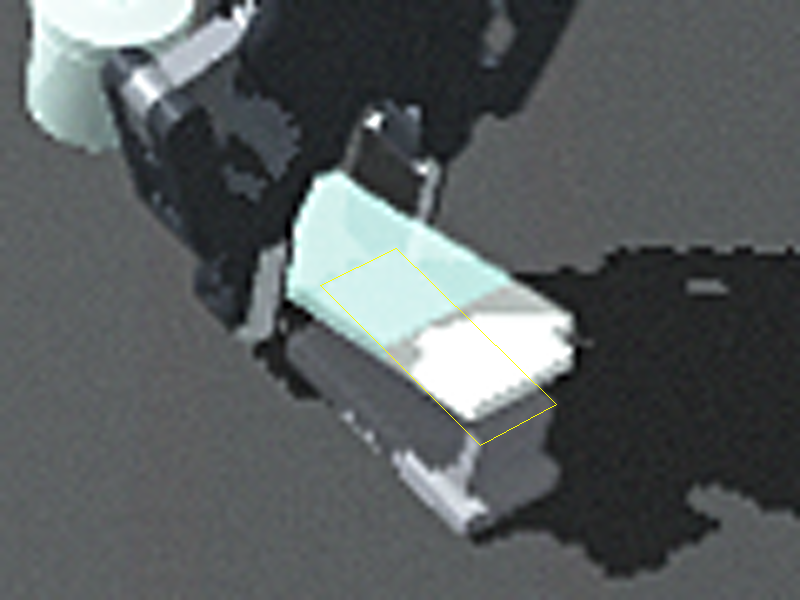

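{"fn": "play_rows", "kwargs": {"moves": [{"x": 0, "y": 0, "z": -0.2, "turn": 0, "jaw": 3.3}, {"x": 0, "y": 0, "z": -0.2, "turn": 0, "jaw": 3.3}, {"x": 0, "y": 0, "z": -0.1, "turn": 0, "jaw": 3.3}, {"x": 0, "y": 0, "z": 0, "turn": 0, "jaw": 3.3}]}}

```text
t: 13.72
tool_pos: [0.4351, 0.1722, 0.0057]
tool_rot: [-0.643, 1.828, -1.824]
contact_force: [-10.6, 0.4, 25.7]
opening: 0.039
```

```bash
python3 pic.py d7.png
```

```text
13.72 [0.4351 0.1722 0.0057] [ 0.0038  0.003  -1.    ] -50.954930311483636 [-10.6173   0.355   25.7089] [ 0.2163 -0.0635  2.1384  0.0025  1.0624  1.1044] 0.038981398117530944
```

View pics/d7_scene.png

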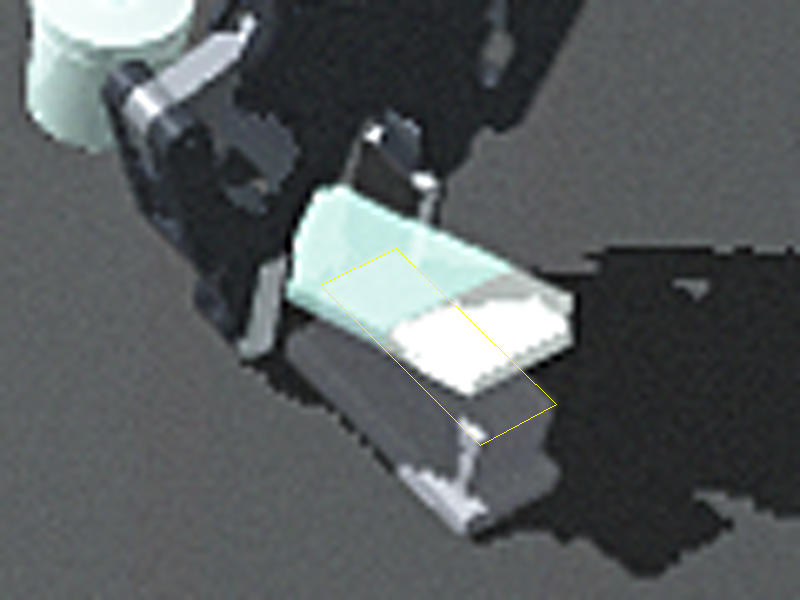

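```bash
cat > fit.py <<'E'
from so import *
from scipy.optimize import least_squares
def fit(d,obs,p,yaw=39.):
    a=np.radians(yaw);X=np.array([np.cos(a),np.sin(a),0]);Y=np.array([-X[1],X[0],0]);Z=np.array([0,0,1.])
    def P(v,loc):
        th,dz,ds,dy=v;xs=X*np.cos(th)+Z*np.sin(th);zs=-X*np.sin(th)+Z*np.cos(th)
        c=p+Z*dz+Y*dy+(ds)*xs
        return np.array([c+x*xs+y*Y+z*zs for x,y,z in loc])
    loc=[o[1] for o in obs];px=np.array([o[0] for o in obs])
    f=lambda v:np.r_[(proj(d,P(v,loc))-px).ravel(),(v[2]-.0295)*300,(v[3])*300, (v[1]-.0139)*100]
    r=least_squares(f,[.5,.0139,.0295,0],x_scale=[.1,.01,.01,.01]);c=P(r.x,[(0,0,0)])[0]
    return np.degrees(r.x[0]),r.x[1:],c,r.fun[:-3].reshape(-1,2)
E
python3 - <<'E'
from fit import *
S=shot('scene');p=ctrl.get_obs()['tool_pos'];c=proj(S,[.4605,.192,.035])[0];x0=int(c[0]-60);y0=int(c[1]-45)
m=lambda u,v:((u/6.667)+x0-.5,(v/6.667)+y0-.5)
obs=[(m(470,383),(.05,-.02,.0025)),(m(470,396),(.05,-.02,-.0025)),(m(387,340),(.02,-.02,.0025)),(m(505,272),(.02,.02,.0025)),(m(575,293),(.04,.02,.0025))]
print(fit(S,obs,p))
E
```

```text
(np.float64(24.6400522886887), array([ 0.0175,  0.0291, -0.0001]), array([0.4557, 0.1888, 0.0353]), array([[-0.1749, -0.694 ],
       [ 0.1811,  0.1891],
       [-0.4557, -0.1917],
       [ 1.1957,  0.1579],
       [-0.6712,  0.6457]]))
```

{"fn": "play_rows", "kwargs": {"moves": [{"x": 0.15, "y": 0.12, "z": 0, "turn": 0, "jaw": 3.3}, {"x": 0.15, "y": 0.12, "z": -0.1, "turn": 0, "jaw": 3.3}, {"x": 0.15, "y": 0.12, "z": -0.1, "turn": 0, "jaw": 3.3}, {"x": 0.15, "y": 0.12, "z": 0, "turn": 0, "jaw": 3.3}, {"x": 0, "y": 0, "z": 0, "turn": 0, "jaw": 3.3}]}}

```text
t: 14.23
tool_pos: [0.4367, 0.1737, 0.0019]
tool_rot: [-0.66, 1.827, -1.832]
contact_force: [-21.6, -12.3, 33.8]
opening: 0.0387
```

```bash
python3 pic.py d8.png
```

```text
14.23 [0.4367 0.1737 0.0019] [-0.0081 -0.0055 -1.    ] -50.855510857248994 [-21.6234 -12.2607  33.8394] [ 0.2223 -0.0415  2.125  -0.0041  1.0671  1.1119] 0.03870733030558417
```

View pics/d8_scene.png

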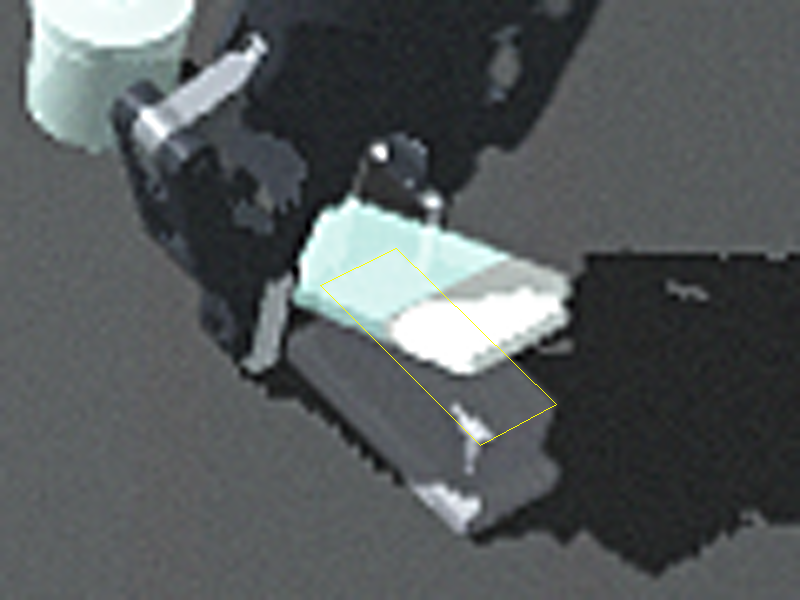

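```bash
python3 - <<'E'
from fit import *
S=shot('scene');p=ctrl.get_obs()['tool_pos'];c=proj(S,[.4605,.192,.035])[0];x0=int(c[0]-60);y0=int(c[1]-45)
m=lambda u,v:((u/6.667)+x0-.5,(v/6.667)+y0-.5)
obs=[(m(465,360),(.05,-.02,.0025)),(m(468,376),(.05,-.02,-.0025)),(m(388,328),(.02,-.02,.0025)),(m(505,260),(.02,.02,.0025)),(m(570,277),(.04,.02,.0025))]
print(fit(S,obs,p))
E
```

```text
(np.float64(30.42518224331903), array([ 0.0201,  0.0283, -0.0004]), array([0.4559, 0.1888, 0.0364]), array([[ 0.0795, -0.578 ],
       [ 0.2083, -0.034 ],
       [-0.8377,  0.072 ],
       [ 1.008 ,  0.4307],
       [-0.2608,  0.3425]]))
```

{"fn": "play_rows", "kwargs": {"moves": [{"x": 0, "y": 0, "z": 0.6, "turn": 0, "jaw": 3.3}, {"x": 0, "y": 0, "z": 0.6, "turn": 0, "jaw": 3.3}, {"x": 0, "y": 0, "z": 0.6, "turn": 0, "jaw": 3.3}, {"x": 0, "y": 0, "z": 0, "turn": 0, "jaw": 3.3}, {"x": 0, "y": 0, "z": 0, "turn": 0, "jaw": 3.3}]}}

```text
t: 14.75
tool_pos: [0.4387, 0.1754, 0.0172]
tool_rot: [-0.647, 1.827, -1.827]
contact_force: [0.5, -0.2, -0.5]
opening: 0.0387
```

```bash
python3 pic.py d9.png; python3 - <<'E'
from h import *
S=shot('scene');p=ctrl.get_obs()['tool_pos'];c=proj(S,[.4605,.192,.035])[0];x0=int(c[0]-60);y0=int(c[1]-45)
for dz in(0,.005,.01):
    for s in(1,-1):
        q=p+np.array([.63,-.777,0])*s*.0195+[0,0,dz];print(dz,s,(proj(S,q)[0]-[x0,y0]+.5)*6.667)
E
```

```text
14.75 [0.4387 0.1754 0.0172] [ 0.0012  0.0003 -1.    ] -50.96434381333483 [ 0.4529 -0.1709 -0.5446] [ 0.2227 -0.0716  2.1225  0.0001  1.0895  1.1121] 0.03866824397247817
0 1 [267.61532262 314.74852116]
0 -1 [388.79983385 254.47030236]
0.005 1 [270.2446153  301.22422763]
0.005 -1 [391.94776075 240.90149094]
0.01 1 [272.8980317  287.56894789]
0.01 -1 [395.12383136 227.204219  ]
```

View pics/d9_scene.png

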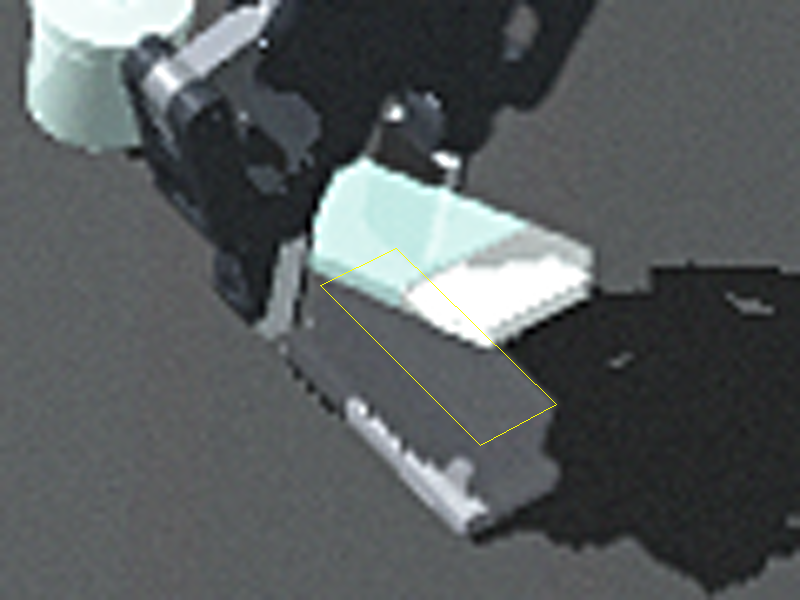

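{"fn": "play_rows", "kwargs": {"moves": [{"x": 0, "y": 0, "z": -0.6, "turn": 0, "jaw": 3.3}, {"x": 0, "y": 0, "z": -0.6, "turn": 0, "jaw": 3.3}, {"x": 0, "y": 0, "z": -0.2, "turn": 0, "jaw": 3.3}, {"x": 0, "y": 0, "z": -0.2, "turn": 0, "jaw": 3.3}, {"x": 0, "y": 0, "z": -0.2, "turn": 0, "jaw": 3.3}, {"x": 0, "y": 0, "z": 0, "turn": 0, "jaw": 3.3}]}}

```text
t: 15.35
tool_pos: [0.4388, 0.1756, 0.0029]
tool_rot: [-0.652, 1.829, -1.828]
contact_force: [-19.3, -5.2, 38.4]
opening: 0.0386
```

{"fn": "play_rows", "kwargs": {"moves": [{"x": 0, "y": 0, "z": -0.2, "turn": 0, "jaw": 3.3}, {"x": 0, "y": 0, "z": -0.2, "turn": 0, "jaw": 3.3}, {"x": 0, "y": 0, "z": 0, "turn": 0, "jaw": 3.3}]}}

```text
t: 15.6
tool_pos: [0.4401, 0.1765, 0.0003]
tool_rot: [-0.649, 1.829, -1.826]
contact_force: [-20.6, -3.0, 44.4]
opening: 0.0387
```

```bash
python3 pic.py d10.png
```

```text
15.6 [0.4401 0.1765 0.0003] [-0.001   0.0012 -1.    ] -50.948187144770635 [-20.574   -3.0044  44.4067] [ 0.2235 -0.0345  2.1216  0.0016  1.0553  1.1119] 0.038715596686444954
```

View pics/d10_scene.png

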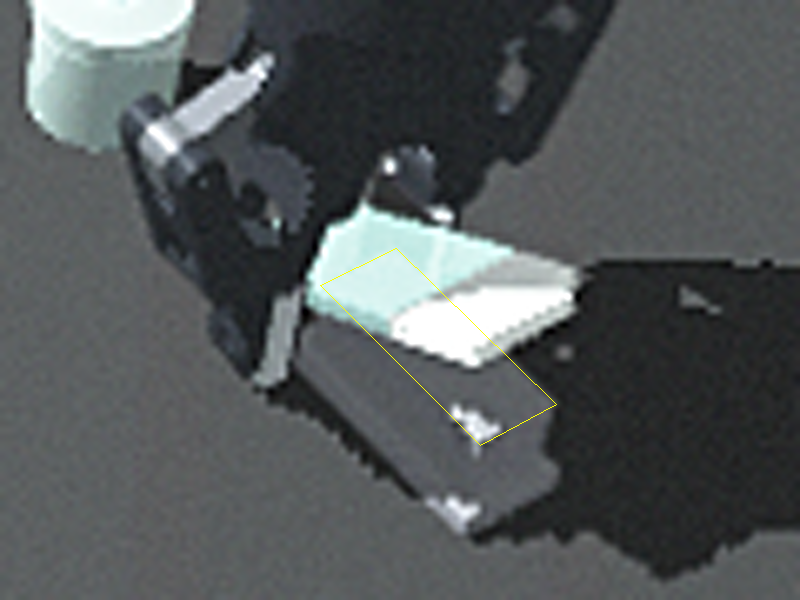

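```bash
python3 - <<'E'
from fit import *
S=shot('scene');p=ctrl.get_obs()['tool_pos'];c=proj(S,[.4605,.192,.035])[0];x0=int(c[0]-60);y0=int(c[1]-45)
m=lambda u,v:((u/6.667)+x0-.5,(v/6.667)+y0-.5)
obs=[(m(472,350),(.05,-.02,.0025)),(m(475,367),(.05,-.02,-.0025)),(m(393,320),(.02,-.02,.0025)),(m(515,252),(.02,.02,.0025)),(m(578,268),(.04,.02,.0025))]
print(fit(S,obs,p))
im=crop(S,(c[0],c[1]),30,'',f=13);cv2.imwrite('pics/d10z.png',im)
E
```

```text
(np.float64(32.725035294430434), array([ 0.0255,  0.0273, -0.0012]), array([0.4587, 0.19  , 0.0406]), array([[ 0.1064, -0.6922],
       [ 0.3238, -0.2439],
       [-0.4881,  0.3794],
       [ 0.717 ,  0.6883],
       [-0.2571,  0.2764]]))
```

View pics/d10z.png

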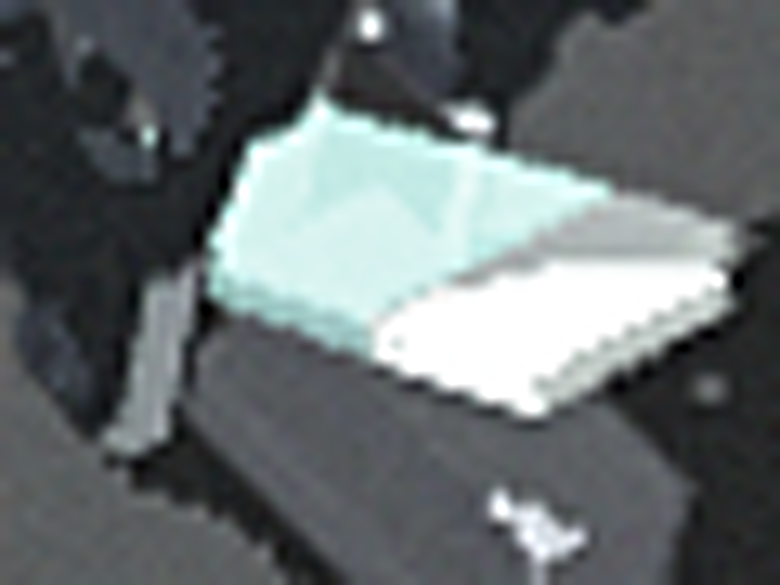

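{"fn": "play_rows", "kwargs": {"moves": [{"x": 0, "y": 0, "z": 0.6, "turn": 0, "jaw": 3.3}, {"x": 0, "y": 0, "z": 1, "turn": 0, "jaw": 3.3}, {"x": 0, "y": 0, "z": 1.5, "turn": 0, "jaw": 3.3}, {"x": 0, "y": 0, "z": 2.5, "turn": 0, "jaw": 3.3}, {"x": 0, "y": 0, "z": 3, "turn": 0, "jaw": 3.3}, {"x": 0, "y": 0, "z": 3, "turn": 0, "jaw": 3.3}, {"x": 0, "y": 0, "z": 2, "turn": 0, "jaw": 3.3}, {"x": 0, "y": 0, "z": 0, "turn": 0, "jaw": 3.3}], "squeeze": 60}}

```text
t: 16.37
tool_pos: [0.4411, 0.1759, 0.1356]
tool_rot: [-0.639, 1.824, -1.826]
contact_force: [0.8, 0.2, 0.2]
opening: 0.039
```

```bash
python3 - <<'E'
from so import *
p=st()
sov('d11.png',[],[p[0]+.02,p[1]+.02,p[2]+.03],cams=('scene',))
T=shot('top','t11.png')
E
```

```text
16.37 [0.4411 0.1759 0.1356] [ 0.0082  0.0018 -1.    ] -50.974089660044235 [0.838  0.2299 0.1691] [ 0.2225 -0.2453  2.0537 -0.      1.3248  1.1122] 0.038969499005656626
```

View pics/d11_scene.png

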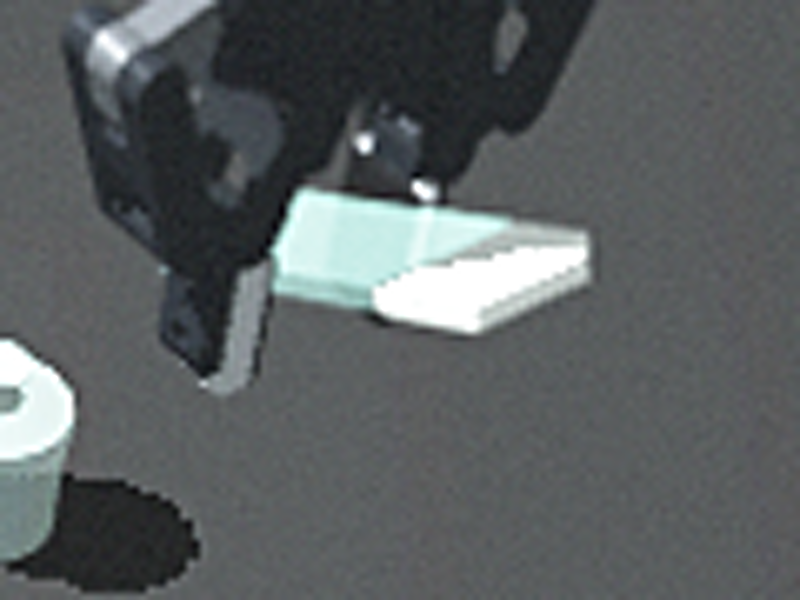

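View pics/t11.png

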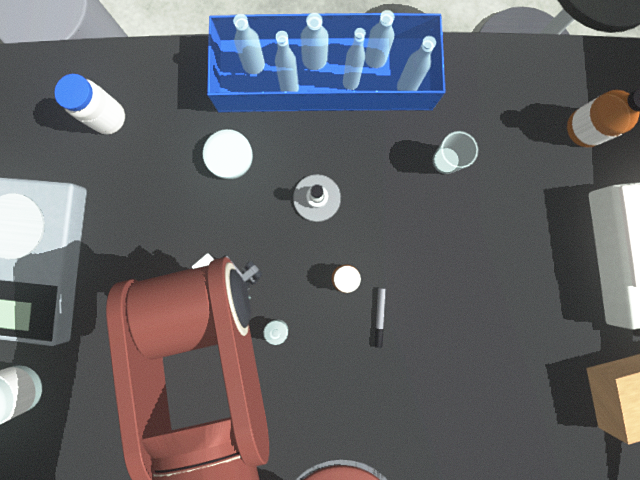

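{"fn": "play_rows", "kwargs": {"moves": [{"x": 0.8, "y": -0.8, "z": 0.7, "turn": 0, "jaw": 3.3}, {"x": 1.5, "y": -1.5, "z": 0.8, "turn": 0, "jaw": 3.3}, {"x": 1.8, "y": -1.8, "z": 0.7, "turn": 0, "jaw": 3.3}, {"x": 1.8, "y": -1.8, "z": 0, "turn": 0, "jaw": 3.3}, {"x": 1.8, "y": -1.8, "z": 0, "turn": 0, "jaw": 3.3}, {"x": 1.8, "y": -1.8, "z": 0, "turn": 0, "jaw": 3.3}, {"x": 1.8, "y": -1.8, "z": 0, "turn": 0, "jaw": 3.3}, {"x": 1.8, "y": -1.8, "z": 0, "turn": 0, "jaw": 3.3}]}}

```text
t: 17.13
tool_pos: [0.5691, 0.0424, 0.1504]
tool_rot: [-0.651, 1.83, -1.828]
contact_force: [0.4, 0.5, 0.2]
opening: 0.0386
```

{"fn": "play_rows", "kwargs": {"moves": [{"x": 1.4, "y": -1.4, "z": 0, "turn": 0, "jaw": 3.3}, {"x": 0.8, "y": -0.8, "z": 0, "turn": 0, "jaw": 3.3}, {"x": 0, "y": 0, "z": 0, "turn": 0, "jaw": 3.3}, {"x": 0, "y": 0, "z": 0, "turn": 0, "jaw": 3.3}]}}

```text
t: 17.47
tool_pos: [0.5905, 0.022, 0.1514]
tool_rot: [-0.65, 1.831, -1.828]
contact_force: [0.0, 0.0, -1.1]
opening: 0.0391
```

```bash
python3 - <<'E'
from so import *
p=st()
sov('e1.png',[],[p[0]+.02,p[1]+.015,p[2]+.03],r=50)
sov('e2.png',[],[.612,.038,.09],r=100,cams=('scene',))
E
```

```text
17.47 [0.5905 0.022  0.1514] [-0.0029  0.0006 -1.    ] -51.0172012794444 [ 0.0369  0.0357 -1.0803] [-0.0888  0.0362  1.7664  0.0004  1.342   0.8015] 0.039133832086821564
```

View pics/e1_scene.png

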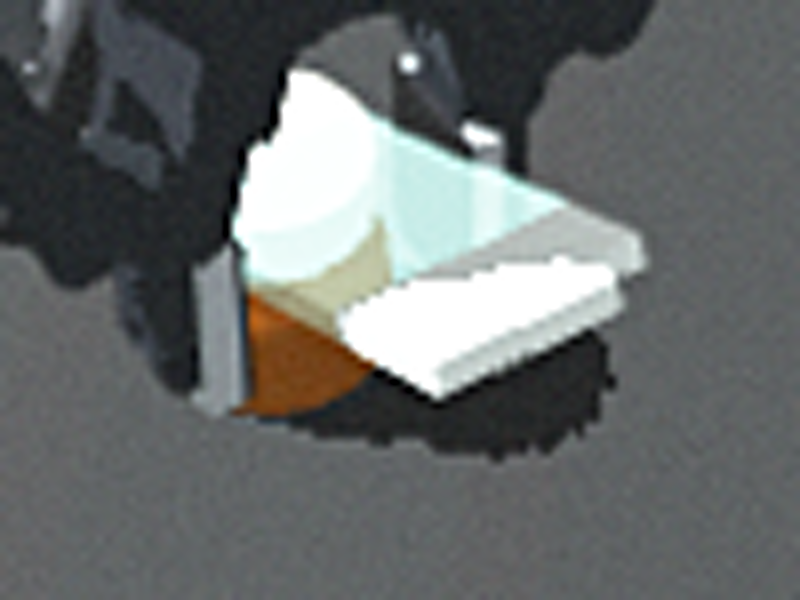

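View pics/e2_scene.png

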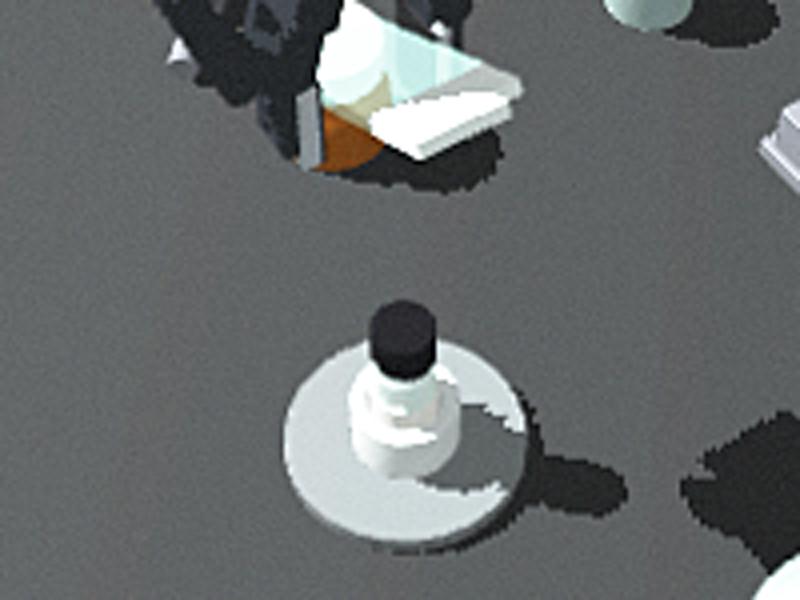

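View pics/e1_top.png

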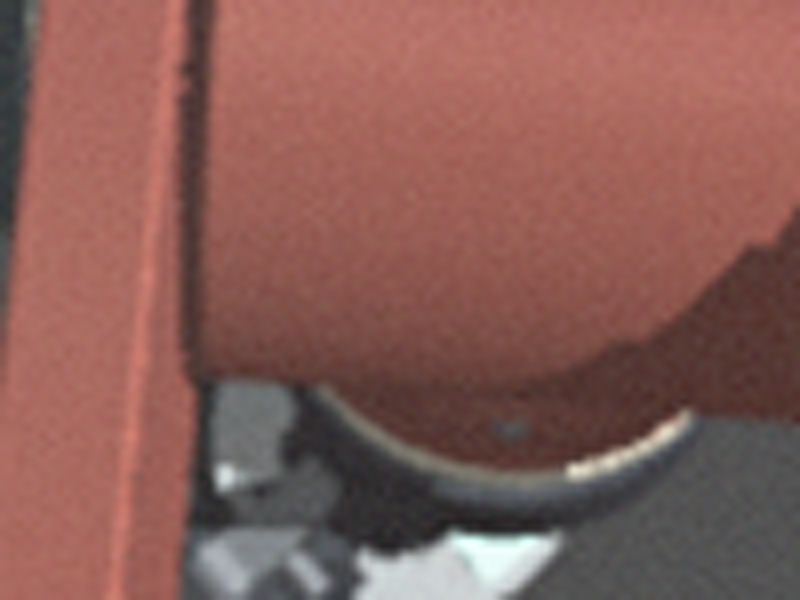

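```bash
python3 - <<'E'
from fit import *
S=shot('scene');o=ctrl.get_obs();p=o['tool_pos'];c=proj(S,[.5905+.02,.022+.015,.1514+.03])[0];x0=int(c[0]-50);y0=int(c[1]-37.5)
m=lambda u,v:((u/8)+x0-.5,(v/8)+y0-.5)
obs=[(m(436,374),(.05,-.02,.0025)),(m(438,398),(.05,-.02,-.0025)),(m(338,318),(.02,-.02,.0025)),(m(562,206),(.02,.02,.0025)),(m(640,236),(.04,.02,.0025)),(m(620,280),(.05,.01,.0025))]
r=fit(S,obs,p);print(r)
for th in(25,35,40):
    pass
E
```

```text
(np.float64(29.459894314919474), array([ 0.0269,  0.0267, -0.0029]), array([0.6103, 0.0354, 0.1925]), array([[-0.5854, -0.8823],
       [ 0.3761,  0.2365],
       [-0.413 ,  0.0588],
       [ 1.2817,  0.5548],
       [ 0.189 ,  0.253 ],
       [-0.3246,  0.0653]]))
```

{"fn": "play_rows", "kwargs": {"moves": [{"x": 0, "y": 0, "z": 0, "turn": 4, "jaw": 3.3}, {"x": 0, "y": 0, "z": 0, "turn": 6.5, "jaw": 3.3}, {"x": 0, "y": 0, "z": 0, "turn": 7, "jaw": 3.3}, {"x": 0, "y": 0, "z": 0, "turn": 7, "jaw": 3.3}, {"x": 0, "y": 0, "z": 0, "turn": 7, "jaw": 3.3}, {"x": 0, "y": 0, "z": 0, "turn": 7, "jaw": 3.3}, {"x": 0, "y": 0, "z": 0, "turn": 6.5, "jaw": 3.3}, {"x": 0, "y": 0, "z": 0, "turn": 6, "jaw": 3.3}]}}

```text
t: 18.33
tool_pos: [0.5907, 0.0231, 0.153]
tool_rot: [-1.212, 1.204, -1.204]
contact_force: [0.6, 0.1, -0.9]
opening: 0.0387
```

{"fn": "play_rows", "kwargs": {"moves": [{"x": 0, "y": 0, "z": 0, "turn": 0, "jaw": 3.3}, {"x": 0, "y": 0, "z": 0, "turn": 0, "jaw": 3.3}]}}

```text
t: 18.5
tool_pos: [0.5909, 0.0229, 0.153]
tool_rot: [-1.208, 1.21, -1.21]
contact_force: [0.7, -0.6, -1.0]
opening: 0.0386
```

```bash
python3 - <<'E'
from so import *
p=st()
sov('e3.png',[],[p[0],p[1]+.015,p[2]+.03],r=50,cams=('scene',))
E
```

```text
18.5 [0.5909 0.0229 0.153 ] [ 0.0002  0.     -1.    ] -0.07053156398615558 [ 0.6598 -0.6475 -1.0325] [-0.0872  0.0336  1.7662  0.0001  1.3415 -0.0859] 0.03856989287171089
```

View pics/e3_scene.png

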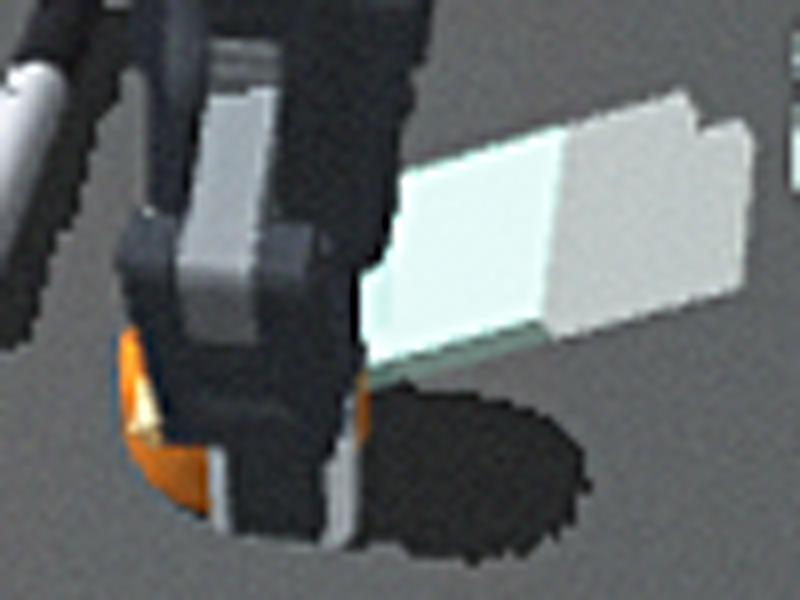

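```bash
cat > f3.py <<'E'
from fit import *
def m3(S,ctr,r=50):
    c=proj(S,ctr)[0];x0=int(c[0]-r);y0=int(c[1]-.75*r);f=400/r
    return lambda u,v:((u/f)+x0-.5,(v/f)+y0-.5)
E
python3 - <<'E'
from f3 import *
S=shot('scene');p=np.array([.5909,.0229,.153]);m=m3(S,[p[0],p[1]+.015,p[2]+.03])
obs=[(m(742,274),(.05,-.02,.0025)),(m(742,292),(.05,-.02,-.0025)),(m(541,322),(.02,-.02,.0025)),(m(566,125),(.02,.02,.0025)),(m(688,91),(.04,.02,.0025)),(m(697,132),(.04,.01,.0025)),(m(752,122),(.05,.01,.0025))]
for y in(88,90,92):print(fit(S,obs,p,y))
E
```

```text
(np.float64(29.25174389545874), array([ 0.0289,  0.0253, -0.0005]), array([0.5921, 0.045 , 0.1942]), array([[-1.6338, -0.8449],
       [ 0.284 , -0.134 ],
       [ 0.1455, -0.5   ],
       [ 1.6613,  0.4463],
       [ 1.2217,  0.317 ],
       [-0.872 ,  0.9512],
       [-0.0859, -0.0176]]))
(np.float64(28.206650189525984), array([ 0.0282,  0.0245, -0.0002]), array([0.5911, 0.0445, 0.1927]), array([[-0.9447, -0.9208],
       [ 0.8916, -0.26  ],
       [ 0.6433, -0.3548],
       [ 0.9735,  0.5663],
       [ 0.6419,  0.3216],
       [-1.1588,  0.954 ],
       [-0.3277, -0.0738]]))
(np.float64(26.98460305199152), array([0.0275, 0.0237, 0.0001]), array([0.59  , 0.044 , 0.1912]), array([[-0.2626, -0.9977],
       [ 1.4765, -0.3816],
       [ 1.1463, -0.2551],
       [ 0.2959,  0.6759],
       [ 0.069 ,  0.3457],
       [-1.4408,  0.968 ],
       [-0.5679, -0.1031]]))
```

{"fn": "play_rows", "kwargs": {"moves": [{"x": -0.8, "y": 1, "z": 0, "turn": -4, "jaw": 3.3}, {"x": -1.5, "y": 2, "z": 0, "turn": -6.5, "jaw": 3.3}, {"x": -1.7, "y": 2.3, "z": 0, "turn": -7, "jaw": 3.3}, {"x": -1.7, "y": 2.3, "z": 0, "turn": -7, "jaw": 3.3}, {"x": -1.7, "y": 2.3, "z": 0, "turn": -7, "jaw": 3.3}, {"x": -1.7, "y": 2.3, "z": 0, "turn": -7, "jaw": 3.3}, {"x": -1.7, "y": 2.3, "z": 0, "turn": -6.5, "jaw": 3.3}, {"x": -1.3, "y": 1.9, "z": 0, "turn": -6, "jaw": 3.3}]}}

```text
t: 19.27
tool_pos: [0.4687, 0.1876, 0.1528]
tool_rot: [-0.643, 1.832, -1.831]
contact_force: [-0.4, 0.1, -0.3]
opening: 0.0385
```

{"fn": "play_rows", "kwargs": {"moves": [{"x": -0.7, "y": 1, "z": 0, "turn": 0, "jaw": 3.3}, {"x": 0, "y": 0, "z": -2, "turn": 0, "jaw": 3.3}, {"x": 0, "y": 0, "z": -3, "turn": 0, "jaw": 3.3}, {"x": 0, "y": 0, "z": -3, "turn": 0, "jaw": 3.3}, {"x": 0, "y": 0, "z": -2, "turn": 0, "jaw": 3.3}, {"x": 0, "y": 0, "z": -1, "turn": 0, "jaw": 3.3}, {"x": 0, "y": 0, "z": 0, "turn": 0, "jaw": 3.3}]}}

```text
t: 19.85
tool_pos: [0.4613, 0.1954, 0.0401]
tool_rot: [-0.654, 1.829, -1.829]
contact_force: [0.1, -0.3, -0.7]
opening: 0.0388
```

```bash
python3 pic.py e4.png
```

```text
19.85 [0.4613 0.1954 0.0401] [-0.0052 -0.0015 -1.    ] -50.92418118127998 [ 0.0624 -0.2757 -0.6942] [ 0.2522 -0.0358  2.0431 -0.0002  1.1397  1.1411] 0.03884703674236845
```

View pics/e4_scene.png

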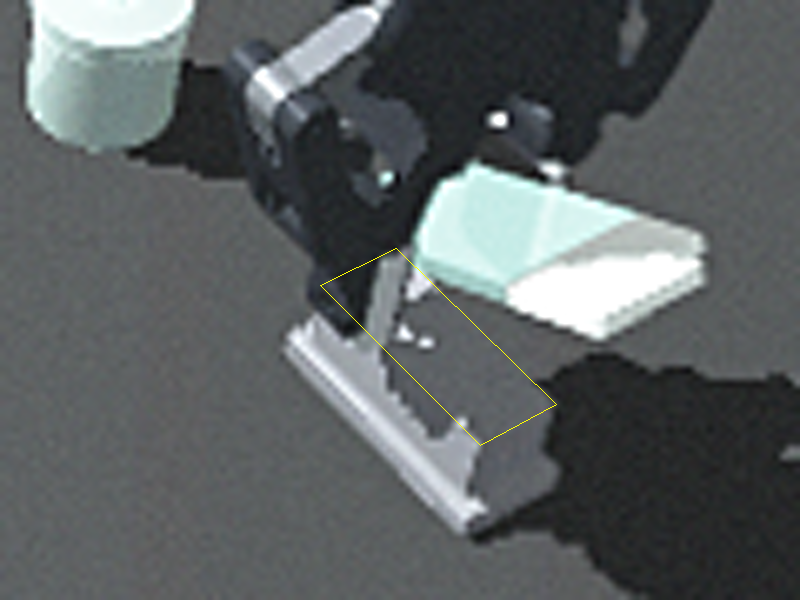

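{"fn": "play_rows", "kwargs": {"moves": [{"x": 0, "y": 0, "z": -1, "turn": 0, "jaw": 3.3}, {"x": 0, "y": 0, "z": -1, "turn": 0, "jaw": 3.3}, {"x": 0, "y": 0, "z": -0.4, "turn": 0, "jaw": 3.3}, {"x": 0, "y": 0, "z": -0.3, "turn": 0, "jaw": 3.3}, {"x": 0, "y": 0, "z": -0.3, "turn": 0, "jaw": 3.3}, {"x": 0, "y": 0, "z": 0, "turn": 0, "jaw": 3.3}], "squeeze": 20}}

```text
t: 20.4
tool_pos: [0.4641, 0.1966, 0.0148]
tool_rot: [-0.648, 1.828, -1.827]
contact_force: [-4.9, -0.7, 12.0]
opening: 0.0385
```

{"fn": "play_rows", "kwargs": {"moves": [{"x": 0, "y": 0, "z": -0.3, "turn": 0, "jaw": 3.3}, {"x": 0, "y": 0, "z": -0.3, "turn": 0, "jaw": 3.3}, {"x": 0, "y": 0, "z": 0, "turn": 0, "jaw": 3.3}]}}

```text
t: 20.65
tool_pos: [0.4658, 0.1974, 0.0102]
tool_rot: [-0.643, 1.826, -1.826]
contact_force: [-2.9, 1.4, 14.5]
opening: 0.0387
```

```bash
python3 pic.py e5.png
```

```text
20.65 [0.4658 0.1974 0.0102] [ 0.0042  0.002  -1.    ] -50.96522817945638 [-2.9118  1.3573 14.4885] [0.2532 0.0198 2.0475 0.001  1.0697 1.1422] 0.03871043932521431
```

View pics/e5_scene.png

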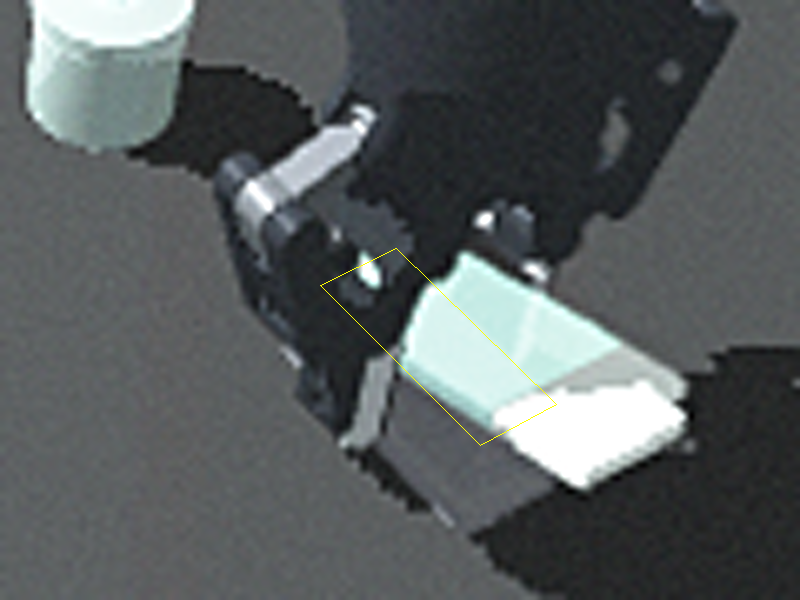

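{"fn": "play_rows", "kwargs": {"moves": [{"x": -0.2, "y": -0.15, "z": -0.3, "turn": 0, "jaw": 3.3}, {"x": -0.2, "y": -0.15, "z": -0.3, "turn": 0, "jaw": 3.3}, {"x": -0.2, "y": -0.15, "z": -0.2, "turn": 0, "jaw": 3.3}, {"x": -0.2, "y": -0.15, "z": 0, "turn": 0, "jaw": 3.3}, {"x": 0, "y": 0, "z": 0, "turn": 0, "jaw": 3.3}]}}

```text
t: 21.12
tool_pos: [0.4628, 0.1925, 0.0056]
tool_rot: [-0.63, 1.821, -1.823]
contact_force: [3.5, 4.0, 18.8]
opening: 0.0388
```

```bash
python3 pic.py e6.png
```

```text
21.12 [0.4628 0.1925 0.0056] [ 0.0156  0.0046 -0.9999] -50.95989153789578 [ 3.5143  3.9778 18.8296] [0.2453 0.0096 2.0673 0.0008 1.0484 1.1343] 0.03881897113627676
```

View pics/e6_scene.png

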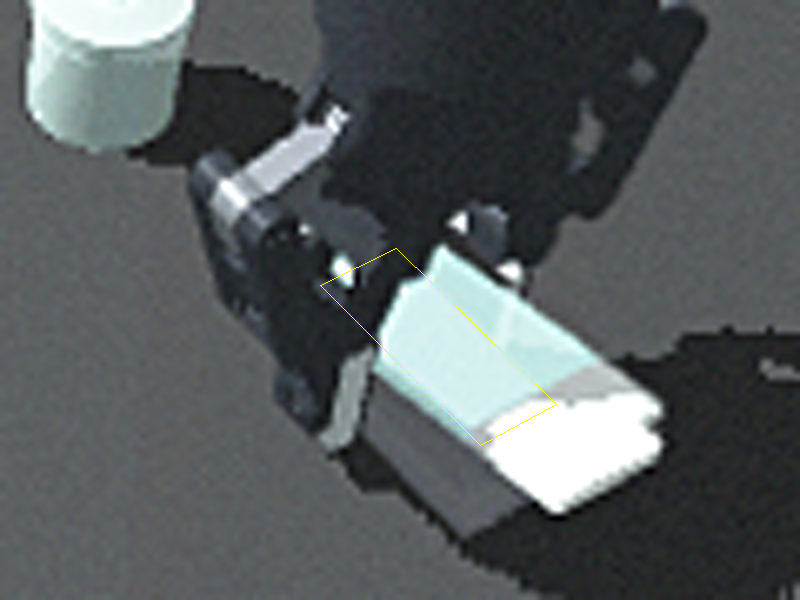

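{"fn": "play_rows", "kwargs": {"moves": [{"x": -0.2, "y": -0.15, "z": -0.2, "turn": 0, "jaw": 3.3}, {"x": -0.2, "y": -0.15, "z": -0.2, "turn": 0, "jaw": 3.3}, {"x": 0, "y": 0, "z": -0.2, "turn": 0, "jaw": 3.3}, {"x": 0, "y": 0, "z": 0, "turn": 0, "jaw": 3.3}]}}

```text
t: 21.5
tool_pos: [0.4612, 0.1901, 0.0014]
tool_rot: [-0.625, 1.82, -1.822]
contact_force: [3.9, 3.1, 25.4]
opening: 0.0388
```

```bash
python3 pic.py e7.png
```

```text
21.5 [0.4612 0.1901 0.0014] [ 0.0198  0.0058 -0.9998] -50.97753851286017 [ 3.9365  3.133  25.3589] [0.2412 0.0086 2.0768 0.001  1.0356 1.1304] 0.03878971751356838
```

View pics/e7_scene.png

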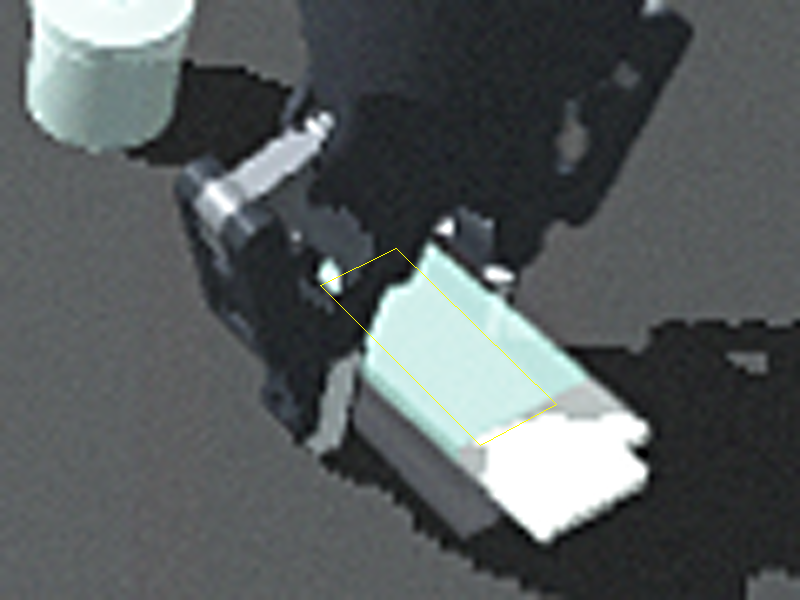

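{"fn": "play_rows", "kwargs": {"moves": [{"x": 0, "y": 0, "z": 0.4, "turn": 0, "jaw": 4.2}, {"x": 0, "y": 0, "z": 0, "turn": 0, "jaw": 4.8}, {"x": 0, "y": 0, "z": 0.2, "turn": 0, "jaw": 5.5}, {"x": 0, "y": 0, "z": 0, "turn": 0, "jaw": 5.5}, {"x": 0, "y": 0, "z": 0, "turn": 0, "jaw": 5.5}]}}

```text
t: 21.97
tool_pos: [0.4503, 0.187, -0.0021]
tool_rot: [-0.65, 1.828, -1.828]
contact_force: [-0.2, -0.2, 0.2]
opening: 0.055
```

```bash
cat > pic2.py <<'E'
from so import *
import sys
p=st();c=(.4668,.1995);y=39
a=np.radians(39);X=np.array([np.cos(a),np.sin(a)])
sc=np.array(c)+float(sys.argv[2])*X+float(sys.argv[3])*np.array([-X[1],X[0]])
sov(sys.argv[1],[(box(sc,y,-.05,.05,-.02,.02,.035),(0,0,255)),(box(c,y,-.028,.028,-.012,.012,.03),(0,255,255))],[.4605,.192,.035],cams=('scene',))
print(sc)
E
python3 pic2.py e8.png .017 0
```

```text
21.97 [ 0.4503  0.187  -0.0021] [-0.0017 -0.0004 -1.    ] -50.96855169471256 [-0.1681 -0.2044  0.219 ] [ 0.2408  0.0032  2.0895 -0.      1.0507  1.1304] 0.054972393100628666
[0.48   0.2102]
```

View pics/e8_scene.png

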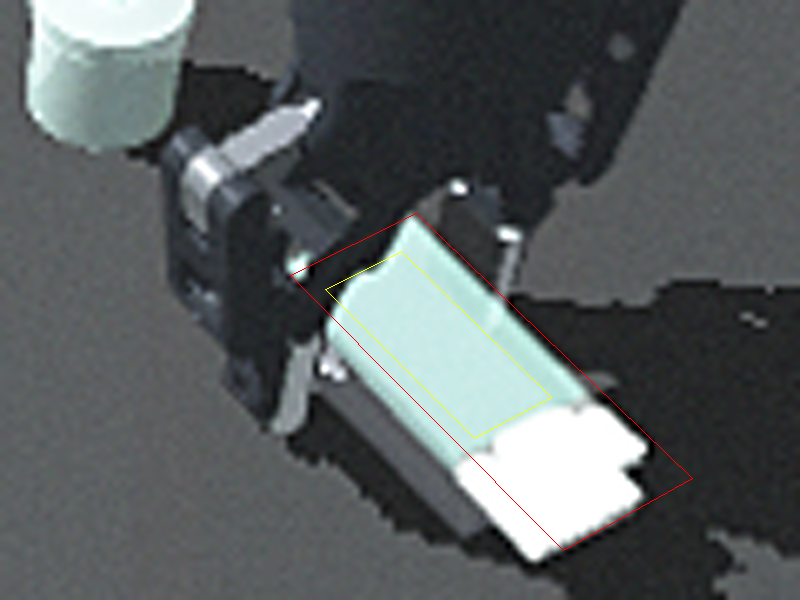

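```bash
python3 - <<'E'
from f3 import *
S=shot('scene');m=m3(S,[.4605,.192,.035],60)
obs=[(m(535,551),(.05,-.02)),(m(412,217),(-.05,.02)),(m(460,462),(.02,-.02)),(m(590,402),(.02,.02)),(m(647,447),(.04,.02)),(m(641,494),(.05,.01))]
from scipy.optimize import least_squares
def f(v):
    a=v[2];X=np.array([np.cos(a),np.sin(a)]);Y=np.array([-X[1],X[0]])
    P=[np.r_[v[:2]+x*X+y*Y,.035] for _,(x,y) in obs];return (proj(S,P)-np.array([o[0] for o in obs])).ravel()
r=least_squares(f,[.48,.21,.68],x_scale=[.01,.01,.1]);print(r.x,np.degrees(r.x[2]),r.fun.reshape(-1,2))
E
```

```text
[0.48   0.2067 0.6439] 36.89296868391433 [[ 0.6584 -0.1302]
 [-0.2861 -0.9023]
 [-0.331  -0.0538]
 [ 0.1467 -0.7737]
 [-0.1738  0.9582]
 [-0.041   0.749 ]]
```

{"fn": "play_rows", "kwargs": {"moves": [{"x": 0, "y": -0.05, "z": 1.2, "turn": 0, "jaw": 5.5}, {"x": 0, "y": -0.05, "z": 1, "turn": 0, "jaw": 5.5}, {"x": 0, "y": 0, "z": 0, "turn": 0, "jaw": 5.5}, {"x": 0, "y": 0, "z": 0, "turn": 0, "jaw": 4.5}, {"x": 0, "y": 0, "z": 0, "turn": 0, "jaw": 3.8}, {"x": 0, "y": 0, "z": 0, "turn": 0, "jaw": 3.3}, {"x": 0, "y": 0, "z": 0, "turn": 0, "jaw": 3.3}, {"x": 0, "y": 0, "z": 0, "turn": 0, "jaw": 3.3}], "squeeze": 30}}

```text
t: 22.73
tool_pos: [0.4519, 0.1863, 0.0219]
tool_rot: [-0.647, 1.827, -1.828]
contact_force: [-1.9, -1.3, 7.6]
opening: 0.0394
```

{"fn": "play_rows", "kwargs": {"moves": [{"x": 0, "y": 0, "z": 0.5, "turn": 0, "jaw": 3.3}, {"x": 0, "y": 0, "z": 1, "turn": 0, "jaw": 3.3}, {"x": 0, "y": 0, "z": 0.5, "turn": 0, "jaw": 3.3}, {"x": 0, "y": 0, "z": 0, "turn": 0, "jaw": 3.3}]}}

```text
t: 23.07
tool_pos: [0.4523, 0.1866, 0.0425]
tool_rot: [-0.645, 1.826, -1.827]
contact_force: [0.3, 0.4, 0.0]
opening: 0.0388
```

```bash
python3 pic2.py e9.png .015 0
```

```text
23.07 [0.4523 0.1866 0.0425] [ 0.0028  0.0007 -1.    ] -50.96564409533588 [0.313  0.4095 0.041 ] [ 0.2389 -0.0744  2.0752  0.      1.1378  1.1284] 0.038800753931962445
[0.4785 0.2089]
```

View pics/e9_scene.png

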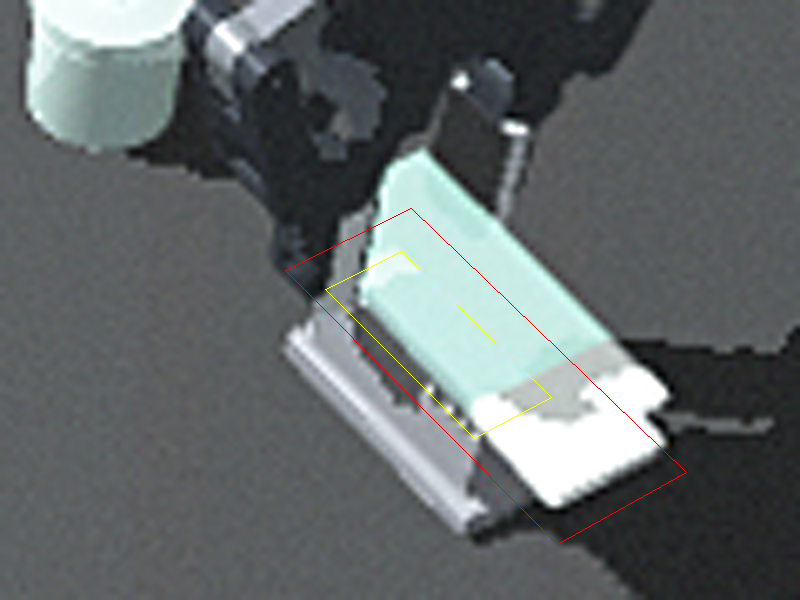

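{"fn": "play_rows", "kwargs": {"moves": [{"x": -0.7, "y": -0.5, "z": 0, "turn": 0, "jaw": 3.3}, {"x": -1, "y": -0.8, "z": 0, "turn": 0, "jaw": 3.3}, {"x": -0.95, "y": -0.75, "z": 0, "turn": 0, "jaw": 3.3}, {"x": 0, "y": 0, "z": -1, "turn": 0, "jaw": 3.3}, {"x": 0, "y": 0, "z": -0.8, "turn": 0, "jaw": 3.3}, {"x": 0, "y": 0, "z": -0.3, "turn": 0, "jaw": 3.3}, {"x": 0, "y": 0, "z": -0.3, "turn": 0, "jaw": 3.3}, {"x": 0, "y": 0, "z": 0, "turn": 0, "jaw": 3.3}], "squeeze": 20}}

```text
t: 23.78
tool_pos: [0.4245, 0.1654, 0.0164]
tool_rot: [-0.651, 1.828, -1.829]
contact_force: [-4.2, -3.3, 7.1]
opening: 0.0391
```

{"fn": "play_rows", "kwargs": {"moves": [{"x": 0, "y": 0, "z": -0.3, "turn": 0, "jaw": 3.3}, {"x": 0, "y": 0, "z": -0.3, "turn": 0, "jaw": 3.3}, {"x": 0, "y": 0, "z": -0.3, "turn": 0, "jaw": 3.3}, {"x": 0, "y": 0, "z": 0, "turn": 0, "jaw": 3.3}]}}

```text
t: 24.12
tool_pos: [0.4257, 0.1661, 0.0083]
tool_rot: [-0.648, 1.827, -1.827]
contact_force: [-3.4, -1.4, 8.3]
opening: 0.0389
```

```bash
python3 pic.py e10.png
```

```text
24.12 [0.4257 0.1661 0.0083] [ 0.0003  0.0002 -1.    ] -50.953652171713706 [-3.4217 -1.4331  8.3075] [ 0.2089 -0.0936  2.161   0.0001  1.0739  1.0982] 0.03887899470830296
```

View pics/e10_scene.png

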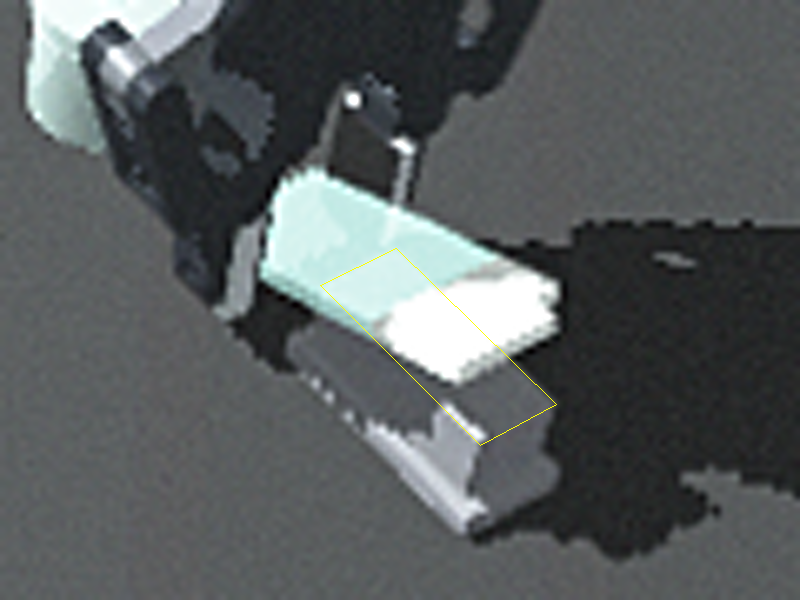

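{"fn": "play_rows", "kwargs": {"moves": [{"x": 0, "y": 0, "z": -0.3, "turn": 0, "jaw": 3.3}, {"x": 0, "y": 0, "z": -0.2, "turn": 0, "jaw": 3.3}, {"x": 0, "y": 0, "z": -0.2, "turn": 0, "jaw": 3.3}, {"x": 0, "y": 0, "z": 0, "turn": 0, "jaw": 3.3}]}}

```text
t: 24.5
tool_pos: [0.4267, 0.1667, 0.0022]
tool_rot: [-0.645, 1.827, -1.826]
contact_force: [-2.4, 0.8, 10.5]
opening: 0.0392
```

```bash
python3 pic.py e11.png
```

```text
24.5 [0.4267 0.1667 0.0022] [ 0.0023  0.0014 -1.    ] -50.960001224432894 [-2.3971  0.8064 10.4544] [ 0.2092 -0.0805  2.1613  0.001   1.0582  1.0981] 0.039249346899024616
```

View pics/e11_scene.png

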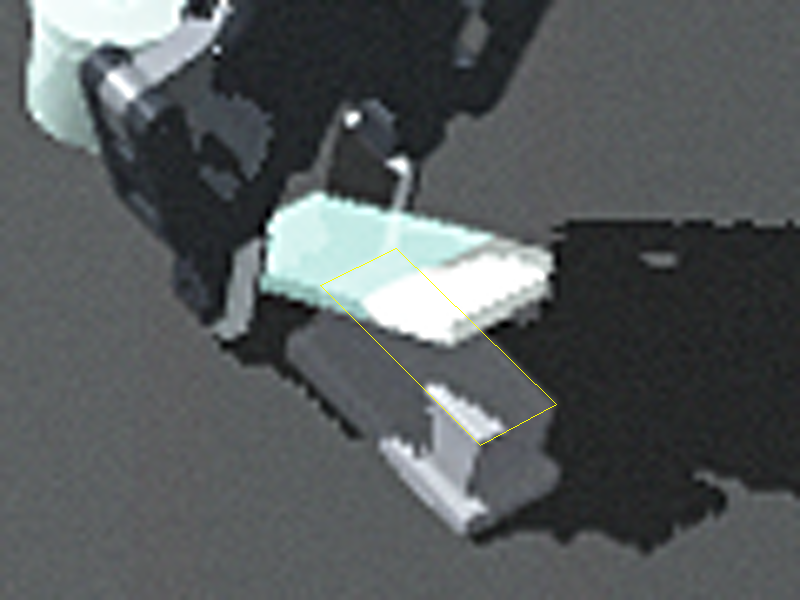

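```bash
sed -i 's/v\[2\]-.0295/v[2]-XG/; s/v\[1\]-.0139/v[1]-DZ/; s/^def fit/XG=.0347;DZ=.012\ndef fit/' fit.py; python3 - <<'E'
from f3 import *
S=shot('scene');p=ctrl.get_obs()['tool_pos'];m=m3(S,[.4605,.192,.035],60)
obs=[(m(447,330),(.05,-.02,.0025)),(m(448,347),(.05,-.02,-.0025)),(m(364,298),(.02,-.02,.0025)),(m(492,235),(.02,.02,.0025)),(m(552,254),(.04,.02,.0025))]
for y in(38,39):print(fit(S,obs,p,y))
E
```

```text
(np.float64(30.229644386174822), array([ 0.0197,  0.0339, -0.0002]), array([0.4498, 0.1845, 0.039 ]), array([[-0.2952, -0.3418],
       [ 0.1117,  0.0639],
       [ 0.0359,  0.2943],
       [ 0.5099,  0.2855],
       [-0.2218, -0.0841]]))
(np.float64(30.467120006624732), array([ 0.0189,  0.0335, -0.0007]), array([0.4495, 0.1843, 0.0382]), array([[-0.067 , -0.3192],
       [ 0.3697,  0.0747],
       [ 0.0601,  0.5026],
       [ 0.2323,  0.2276],
       [-0.3803, -0.2677]]))
```

```bash
python3 - <<'E'
from f3 import *
import fit as F
S=shot('scene');p=np.array([.4523,.1866,.0425]);m=m3(S,[.4605,.192,.035],60)
obs=[(m(553,499),(.05,-.02,.0025)),(m(468,404),(.02,-.02,.0025)),(m(605,343),(.02,.02,.0025)),(m(667,388),(.04,.02,.0025)),(m(427,150),(-.05,.02,.0025)),(m(667,437),(.05,.01,.0025))]
for y in(37,39):print(fit(S,obs,p,y))
E
```

```text
(np.float64(-0.17947934730017928), array([ 0.0114,  0.0343, -0.001 ]), array([0.4803, 0.2064, 0.0538]), array([[ 0.6313, -0.9368],
       [ 0.7827, -0.0977],
       [ 0.5694, -0.7493],
       [-0.2635,  1.062 ],
       [-0.6168,  0.0993],
       [-0.9942,  0.6179]]))
(np.float64(-1.81999250484379), array([ 0.0104,  0.0329, -0.001 ]), array([0.4785, 0.2065, 0.0518]), array([[ 1.4152, -0.5355],
       [ 1.1943,  0.2762],
       [ 0.3008, -0.9232],
       [-0.3233,  0.9054],
       [-1.6978, -0.2537],
       [-0.7679,  0.5985]]))
```

{"fn": "play_rows", "kwargs": {"moves": [{"x": 0, "y": 0, "z": -0.2, "turn": 0, "jaw": 3.3}, {"x": 0, "y": 0, "z": -0.2, "turn": 0, "jaw": 3.3}, {"x": 0, "y": 0, "z": 0, "turn": 0, "jaw": 3.3}]}}

```text
t: 24.9
tool_pos: [0.4271, 0.1667, -0.0013]
tool_rot: [-0.644, 1.826, -1.826]
contact_force: [-3.3, -0.5, 11.9]
opening: 0.039
```

```bash
python3 pic.py e12.png
```

```text
24.9 [ 0.4271  0.1667 -0.0013] [ 0.0031  0.0012 -1.    ] -50.95592384972109 [-3.2753 -0.4671 11.9319] [ 0.2092 -0.0729  2.1615  0.0006  1.0497  1.0982] 0.038959609293757864
```

View pics/e12_scene.png

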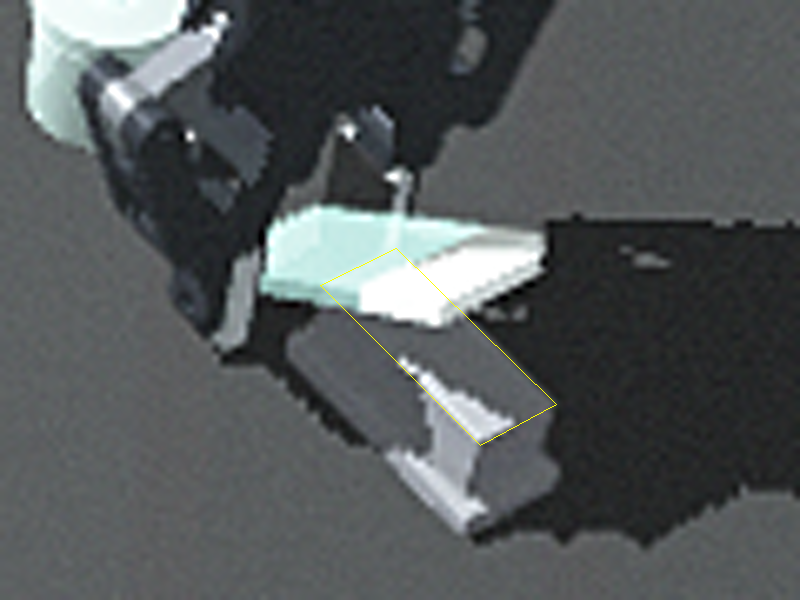

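{"fn": "play_rows", "kwargs": {"moves": [{"x": 0, "y": 0, "z": -0.2, "turn": 0, "jaw": 3.3}, {"x": 0.1, "y": 0.08, "z": -0.1, "turn": 0, "jaw": 3.3}, {"x": 0.1, "y": 0.08, "z": 0, "turn": 0, "jaw": 3.3}, {"x": 0, "y": 0, "z": 0, "turn": 0, "jaw": 3.3}]}}

```text
t: 25.28
tool_pos: [0.4273, 0.1667, -0.0014]
tool_rot: [-0.657, 1.827, -1.831]
contact_force: [-23.5, -11.4, 47.9]
opening: 0.0393
```

```bash
python3 pic.py e13.png
```

```text
25.28 [ 0.4273  0.1667 -0.0014] [-0.0062 -0.0043 -1.    ] -50.87935767166846 [-23.505  -11.4252  47.932 ] [ 0.2114 -0.0647  2.1542 -0.0033  1.0591  1.101 ] 0.039293961890295465
```

View pics/e13_scene.png

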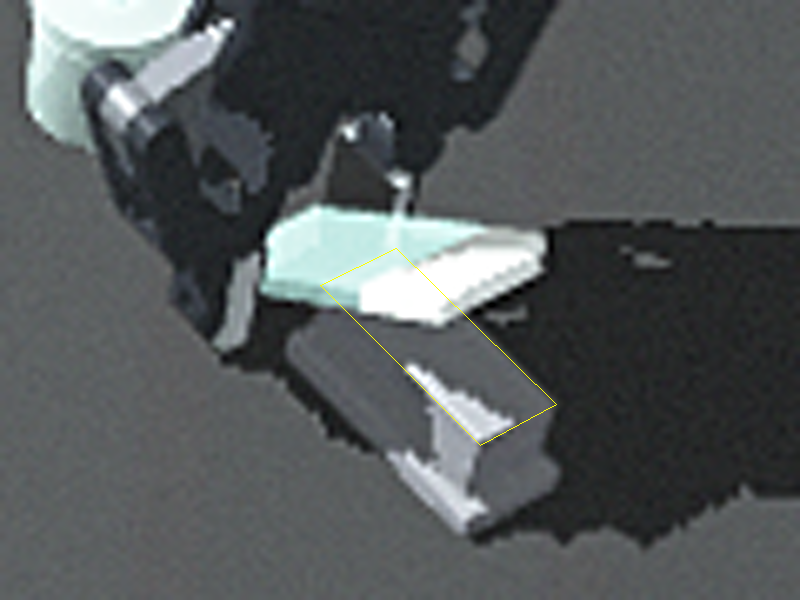

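{"fn": "play_rows", "kwargs": {"moves": [{"x": -0.2, "y": -0.16, "z": 0.4, "turn": 0, "jaw": 3.3}, {"x": 0, "y": 0, "z": 0, "turn": 0, "jaw": 3.3}, {"x": 0.15, "y": 0.12, "z": 0, "turn": 0, "jaw": 3.3}, {"x": 0.15, "y": 0.12, "z": 0, "turn": 0, "jaw": 3.3}, {"x": 0.15, "y": 0.12, "z": 0, "turn": 0, "jaw": 3.3}, {"x": 0, "y": 0, "z": 0, "turn": 0, "jaw": 3.3}]}}

```text
t: 25.83
tool_pos: [0.4265, 0.1667, -0.0014]
tool_rot: [-0.664, 1.827, -1.835]
contact_force: [-20.2, -15.6, 32.1]
opening: 0.0392
```

{"fn": "play_rows", "kwargs": {"moves": [{"x": 0, "y": 0, "z": 0.3, "turn": 0, "jaw": 3.3}, {"x": 0, "y": 0, "z": 0.2, "turn": 0, "jaw": 3.3}, {"x": 0, "y": 0, "z": 0, "turn": 0, "jaw": 3.3}]}}

```text
t: 26.08
tool_pos: [0.4292, 0.1695, 0.0022]
tool_rot: [-0.648, 1.828, -1.828]
contact_force: [-0.0, 0.7, 0.3]
opening: 0.0389
```

```bash
python3 pic.py e14.png
```

```text
26.08 [0.4292 0.1695 0.0022] [-0.0004  0.0002 -1.    ] -50.974138584253005 [-0.0137  0.6884  0.3358] [ 0.2144 -0.0698  2.1514  0.0003  1.0603  1.1039] 0.03887508320914831
```

View pics/e14_scene.png

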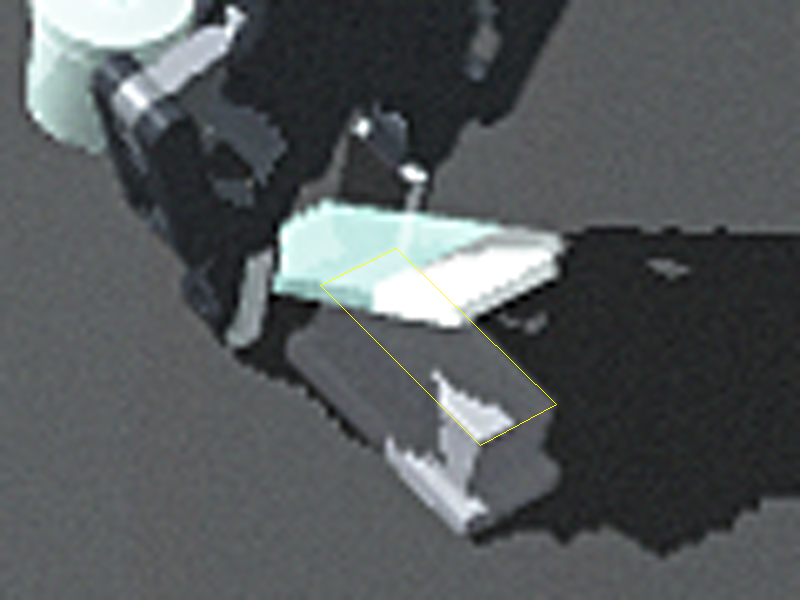

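{"fn": "play_rows", "kwargs": {"moves": [{"x": 0.16, "y": 0.13, "z": 0, "turn": 0, "jaw": 3.3}, {"x": 0.16, "y": 0.13, "z": -0.1, "turn": 0, "jaw": 3.3}, {"x": 0.16, "y": 0.13, "z": 0, "turn": 0, "jaw": 3.3}, {"x": 0.16, "y": 0.13, "z": 0, "turn": 0, "jaw": 3.3}, {"x": 0, "y": 0, "z": 0, "turn": 0, "jaw": 3.3}]}}

```text
t: 26.55
tool_pos: [0.4312, 0.1716, -0.0003]
tool_rot: [-0.665, 1.828, -1.835]
contact_force: [-12.6, -14.1, 11.0]
opening: 0.0392
```

```bash
python3 pic.py e15.png
```

```text
26.55 [ 0.4312  0.1716 -0.0003] [-0.0123 -0.0081 -0.9999] -50.87488826700036 [-12.6313 -14.0782  10.9779] [ 0.2213 -0.0484  2.1363 -0.006   1.0676  1.1122] 0.039164346221625006
```

View pics/e15_scene.png

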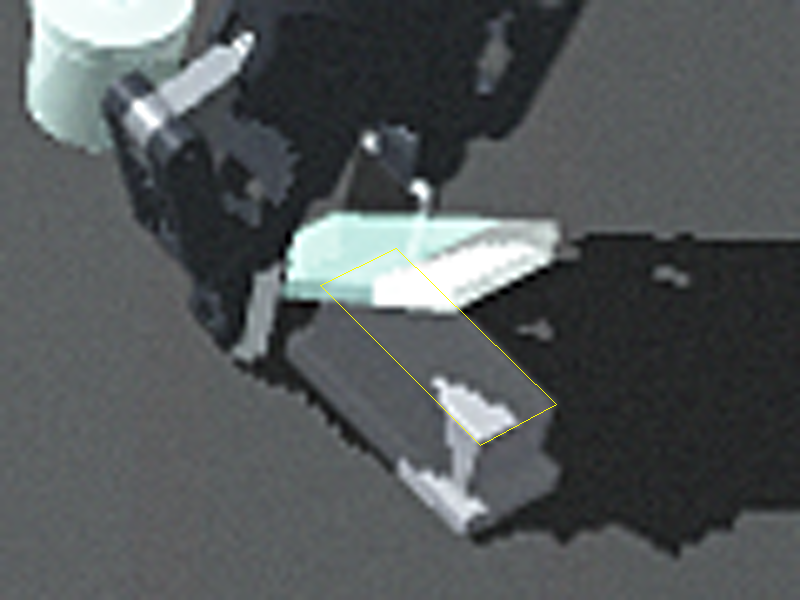

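{"fn": "play_rows", "kwargs": {"moves": [{"x": 0.16, "y": 0.13, "z": 0.05, "turn": 0, "jaw": 3.3}, {"x": 0.16, "y": 0.13, "z": 0.05, "turn": 0, "jaw": 3.3}, {"x": 0.16, "y": 0.13, "z": 0, "turn": 0, "jaw": 3.3}, {"x": 0, "y": 0, "z": 0, "turn": 0, "jaw": 3.3}]}}

```text
t: 26.93
tool_pos: [0.4333, 0.174, -0.0005]
tool_rot: [-0.673, 1.829, -1.838]
contact_force: [-18.4, -19.4, 13.8]
opening: 0.0393
```

```bash
python3 pic.py e16.png
```

```text
26.93 [ 0.4333  0.174  -0.0005] [-0.019  -0.0115 -0.9998] -50.86199719553415 [-18.3862 -19.3951  13.7878] [ 0.2266 -0.0357  2.1247 -0.0079  1.0737  1.1181] 0.039338080447719824
```

View pics/e16_scene.png

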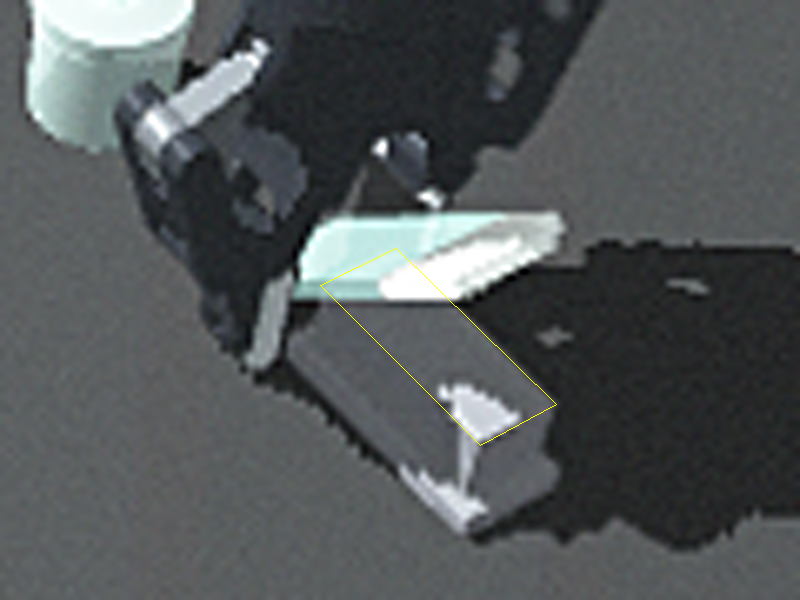

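{"fn": "play_rows", "kwargs": {"moves": [{"x": -0.2, "y": -0.16, "z": 0.4, "turn": 0, "jaw": 3.3}, {"x": 0, "y": 0, "z": 1, "turn": 0, "jaw": 3.3}, {"x": 0, "y": 0, "z": 2, "turn": 0, "jaw": 3.3}, {"x": 0, "y": 0, "z": 3, "turn": 0, "jaw": 3.3}, {"x": 0, "y": 0, "z": 3, "turn": 0, "jaw": 3.3}, {"x": 0, "y": 0, "z": 3, "turn": 0, "jaw": 3.3}, {"x": 0, "y": 0, "z": 2, "turn": 0, "jaw": 3.3}, {"x": 0, "y": 0, "z": 1.2, "turn": 0, "jaw": 3.3}], "squeeze": 60}}

```text
t: 27.65
tool_pos: [0.4406, 0.1778, 0.1633]
tool_rot: [-0.64, 1.825, -1.825]
contact_force: [0.3, 0.2, -0.2]
opening: 0.0389
```

{"fn": "play_rows", "kwargs": {"moves": [{"x": 0.8, "y": -0.8, "z": 0, "turn": 4, "jaw": 3.3}, {"x": 1.5, "y": -1.5, "z": 0, "turn": 6.5, "jaw": 3.3}, {"x": 1.9, "y": -1.8, "z": 0, "turn": 7, "jaw": 3.3}, {"x": 1.9, "y": -1.8, "z": 0, "turn": 7, "jaw": 3.3}, {"x": 1.9, "y": -1.8, "z": 0, "turn": 7, "jaw": 3.3}, {"x": 1.9, "y": -1.8, "z": 0, "turn": 7, "jaw": 3.3}, {"x": 1.9, "y": -1.8, "z": 0, "turn": 6.5, "jaw": 3.3}, {"x": 1.9, "y": -1.8, "z": 0, "turn": 6, "jaw": 3.3}]}}

```text
t: 28.32
tool_pos: [0.5763, 0.0451, 0.1582]
tool_rot: [-1.212, 1.205, -1.204]
contact_force: [-0.7, 0.1, -0.3]
opening: 0.0389
```

{"fn": "play_rows", "kwargs": {"moves": [{"x": 1.8, "y": -1.2, "z": 0, "turn": 0, "jaw": 3.3}, {"x": 1.3, "y": -0.8, "z": 0, "turn": 0, "jaw": 3.3}, {"x": 0.6, "y": -0.4, "z": 0, "turn": 0, "jaw": 3.3}, {"x": 0, "y": 0, "z": 0, "turn": 0, "jaw": 3.3}, {"x": 0, "y": 0, "z": 0, "turn": 0, "jaw": 3.3}]}}

```text
t: 28.73
tool_pos: [0.612, 0.0222, 0.1582]
tool_rot: [-1.21, 1.21, -1.208]
contact_force: [0.9, -0.1, 0.2]
opening: 0.0387
```

```bash
python3 - <<'E'
from so import *
p=st()
sov('f1.png',[],[p[0],p[1]+.015,p[2]+.03],r=50,cams=('scene',))
E
```

```text
28.73 [0.612  0.0222 0.1582] [-0.0012  0.0005 -1.    ] 0.030463499066924513 [ 0.8831 -0.1368  0.203 ] [-0.0853  0.0786  1.7102  0.0004  1.3541 -0.086 ] 0.03873466504763198
```

View pics/f1_scene.png

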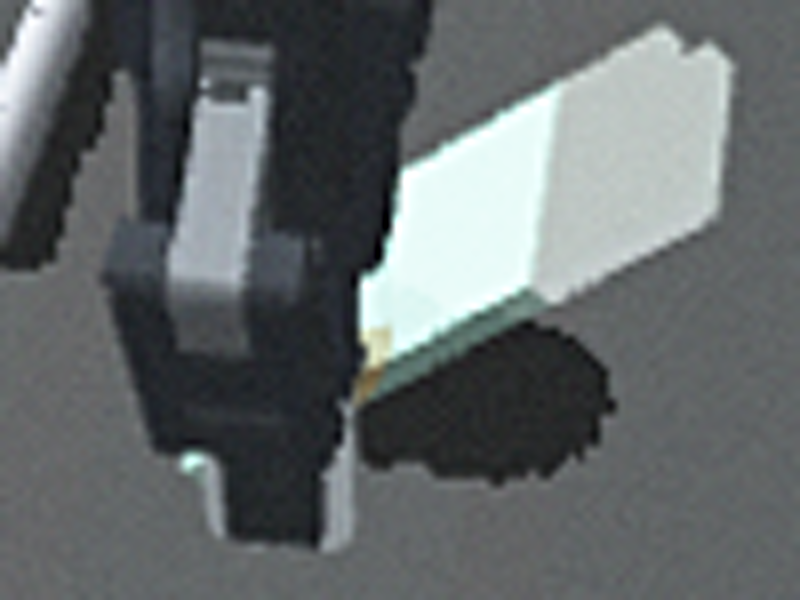

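```bash
python3 - <<'E'
from f3 import *
S=shot('scene');p=np.array([.612,.0222,.1582]);m=m3(S,[p[0],p[1]+.015,p[2]+.03])
obs=[(m(716,208),(.05,-.02,.0025)),(m(714,224),(.05,-.02,-.0025)),(m(528,286),(.02,-.02,.0025)),(m(541,306),(.02,-.02,-.0025)),(m(558,85),(.02,.02,.0025)),(m(664,25),(.04,.02,.0025)),(m(684,55),(.04,.01,.0025)),(m(735,62),(.05,.01,.0025))]
for y in(87,89,91):print(fit(S,obs,p,y))
E
```

```text
(np.float64(40.34071259345454), array([ 0.0281,  0.0294, -0.0011]), array([0.6142, 0.0445, 0.2053]), array([[-2.1931, -0.5606],
       [ 0.8788,  0.3166],
       [-0.1414, -0.6019],
       [ 1.0683, -0.3661],
       [ 1.7835, -0.3972],
       [ 2.1246,  0.4815],
       [-1.6099,  2.7891],
       [-0.9014, -1.4764]]))
(np.float64(39.529511847384946), array([ 0.0276,  0.0282, -0.0009]), array([0.6132, 0.0439, 0.2038]), array([[-1.5063, -0.6457],
       [ 1.5052,  0.1647],
       [ 0.299 , -0.4459],
       [ 1.4598, -0.2734],
       [ 0.988 , -0.2821],
       [ 1.4608,  0.4658],
       [-1.9666,  2.7756],
       [-1.1963, -1.5559]]))
(np.float64(38.594445148215605), array([ 0.0271,  0.0271, -0.0005]), array([0.6121, 0.0434, 0.2021]), array([[-0.8227, -0.7364],
       [ 2.1149,  0.0121],
       [ 0.7425, -0.3235],
       [ 1.8415, -0.2095],
       [ 0.1993, -0.1606],
       [ 0.804 ,  0.4755],
       [-2.318 ,  2.7782],
       [-1.4873, -1.6091]]))
```

{"fn": "play_rows", "kwargs": {"moves": [{"x": 0, "y": -0.3, "z": -0.3, "turn": 0, "jaw": 3.3}, {"x": 0, "y": -0.2, "z": -0.2, "turn": 0, "jaw": 3.3}, {"x": 0, "y": 0, "z": 0, "turn": 0, "jaw": 3.3}, {"x": 0, "y": 0, "z": 0, "turn": 0, "jaw": 3.3}, {"x": 0, "y": 0, "z": 0, "turn": 0, "jaw": 3.3}, {"x": 0, "y": 0, "z": 0, "turn": 0, "jaw": 3.3}, {"x": 0, "y": 0, "z": 0, "turn": 0, "jaw": 3.3}, {"x": 0, "y": 0, "z": 0, "turn": 0, "jaw": 3.3}]}}

```text
t: 29.5
tool_pos: [0.6125, 0.0169, 0.1539]
tool_rot: [-1.209, 1.209, -1.209]
contact_force: [0.6, -0.3, -0.8]
opening: 0.0388
```

```bash
python3 - <<'E'
from st import *
p=st();S=shot('scene','g1.png');T=shot('top')
print(ctrl.get_obs()['dq'])
E
```

```text
29.5 [0.6125 0.0169 0.1539] [ 0.0002 -0.     -1.    ] 0.03449205375431128 [ 0.608  -0.3464 -0.8453] [-0.0939  0.0823  1.7139  0.      1.3453 -0.0945] 0.03883723507555873
[-0.0011  0.0016 -0.0015  0.0012  0.0011 -0.0003]
```

View pics/g1.png

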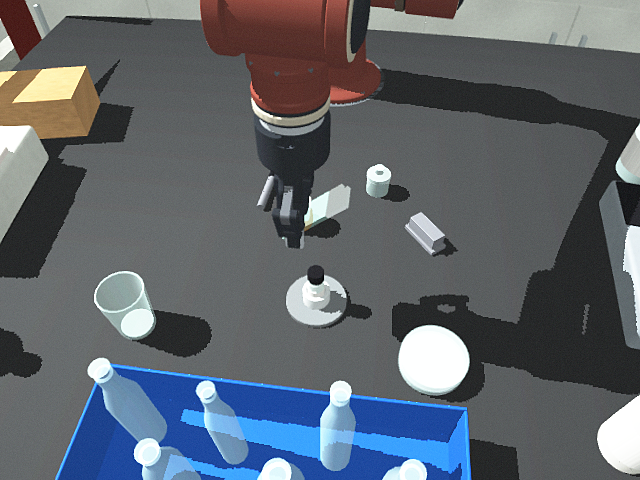

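```bash
python3 -c "
from station import finish_job
print(finish_job())"
```

```text
the job is handed in; nothing more can be done
None
```

I stood the vial in the ring and let go of it, and finished holding the slide over it, tilted with the frosted end up. I handed the job in at about 29.5 s of the 59 s allowed.

**Vial:** the last scene picture shows it upright in the ring. An overlay after release put the cap top at about 78 mm, so it is fully down on the base.

**Slide:** a pose fit to the scene camera picture gave these values, and I then shifted 5 mm in y and z to centre it better without refitting:

| | Fitted | Expected after the shift |
|---|---|---|
| Tilt, frosted end up, label face up | about 39–40° | same |
| Height of slide centre | 0.204 m | about 0.20 m, about 12 cm above the cap |
| Horizontal distance from ring axis | about 6 mm | about 1 mm |
| Grip position along the slide | about −28 mm, clear part | same |

The grip is set to 60 N, and the arm was at rest when I handed in.

**The tilt took two tries:** the tool can only turn about the vertical, so I tilted the slide by pressing its underside on the end of its rest. The first try reached only about 28°, because the slide slipped upwards in the fingers. I laid it back on the rest, gripped it again and pressed from farther off the edge.

**Checks that disagreed or were incomplete:**
- On the second try the fingertips briefly touched the bench, with a tool force of about 50 N.
- Single-view angle fits varied by a few degrees, and the arm hid the slide from the top camera. The 39–40° therefore comes from one side view with 1–3 pixel residuals.
- The dishes, beaker and stoppered bottle look unmoved in the last scene picture. The arm and gripper hide the jar and marker there, so I did not check them at the end. Both were in place in a top view at about 16 s.

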